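Pack the polishing supplies into the slide-cover case

ROBOT

A 7-joint arm with a two-finger parallel gripper is mounted at the origin on the work surface. World frame = base frame: x ahead of the robot, y to its left, z up, the work surface at z = 0. Lengths are in m, angles in rad, forces in N, time in s.
With the tool pointing down it reaches from about 0.425 to 0.925 m from the base axis. Payload 6.8 kg.
Tool frame: the origin (TCP) lies at the very end of the fingers, on their centre line; the grasp point (between the pads) lies bot.grip_depth behind it (bot.grip_depth is the distance from the TCP to the grasp point, in m); z points along the fingers, y is the line along which they close (so a half turn about z gives the same grasp; the last joint's range is limited). The gripper opens to 85 mm and grips with 20 to 120 N. Pads are 22 mm wide; open, the fingers measure 114 mm over their backs; the gripper's body (76 mm by 85 mm) begins 54 mm behind the grasp point. The pads swing forward as they close: fully open they stand 13 mm farther back than shut.
Start: joints at [1.182, 0.477, 0.022, 1.555, -0.011, 1.109, -0.083], TCP at [0.187, -0.649, 0.231] pointing down, gripper open.
Joint ranges: [-2.96, 2.96], [-0.34, 2.1], [-1.41, 1.46], [0.24, 2.44], [-1.37, 4.51], [0.17, 1.92], [-2.96, 2.96]. Speed limits (rad/s): [2.39, 2.39, 3.14, 3.14, 3.14, 3.14, 3.14].

INTERFACE

Orientations are given as a unit quaternion [w, x, y, z].
In Python, from station import bot gives the robot as it stands.
- The arm moves only by the tool send_rows, never from a script. Its arguments are lists of equal length, an entry for each row: "slide": the shift along the tool's x, y, z in mm, a list of three; "roll": the turn about the tool's z in degrees; "claw": the opening, from 0 (shut) to 1 (fully open). A call has exactly 8 rows; each row is the pose to reach, as a shift and turn from the pose commanded when the call began, along the tool's axes at that moment; what a row does not reach only later rows make up. A row lasts 1/12 s, in which the tool goes at most 41.7 mm and 7.16 degrees, less where a joint would pass 70% of its speed; a pose out of reach is approached as far as the arm can. A call with a gripper value outside its range is refused whole. The fingers move at their own pace and stop on an object; "force" is the grip in N (left out, the last holds). Time passes only in rows, so rows that repeat a pose let the fingers close, or fill a call up. It gives the time, the measured TCP pose, the force, the opening and the grip force at its end, in the units of the state.
- bot.get_obs(): the state, without advancing time (a new reading comes with each control period).
- bot.read_camera(name): name is "scene" or "top"; returns the picture (400x640x3 uint8, red, green, blue); there is no depth.
- bot.camera_model(name): a dict with "camera_matrix" (3x3 intrinsics, pixels), "camera_from_world" (4x4, takes a point from world to camera coordinates). Camera axes: x right, y down, z forward; pixel columns grow to the right and rows downward; lengths in m; the calibration is good to about 2 mm. A picture is of the moment at which its call begins. camera_model takes no time and is no camera call.
- bot.hand_in(): hands the job in; it is judged then, once.
The state is a dict: "t": time; "q": joint angles; "joint_vel": joint speeds; "joint_torque": joint torques, N m; "eef_pos": TCP position; "tool_rot": TCP orientation; "contact_force": force on the tool from outside, world axes, zero at the start; "torque": the same for the moment, N m; "gripper_width": opening from 0.0 (shut) to 1.0 (fully open); "grasp_force": force on a finger pad.
Only numpy, scipy, OpenCV 4.12 (cv2) and the standard library are available. Lean on these libraries where they do the work, as an engineer would, in place of code of your own. Each camera call takes 0.05 s, during which the arm holds its last target. There are 200 camera calls.

TASK

Pack up the polishing bench: slide the blue cover of the case fully open, lay every polishing bar, stone and wax tin that is out on the bench down in the white channel of the compartment, bars lying crosswise and tins upright, all side by side in one row, then slide the cover fully shut and let go of it. Leave the green bristle mat, the handpiece and the yellow burr tray where they are.

Things in the scene. Friction and masses are not known exactly. Their poses are not given: they have to be found in the camera images.
- case: Low wooden case fixed to the bench, 148 mm (its x) by 508 mm (its y). Origin: on the bench, under the middle of the compartment; z up. Compartment: inside x -62..+62, y -118..+118 mm; walls 12 mm thick, 48 mm high; steel lips on the outer 5 mm of the long walls reach 58 mm. From y = +118 to +378 the case is a closed deck over which the cover slides.
- channel (a point): Middle of the compartment's white floor, 8 mm above the bench; axes as the case. Along both long walls a grey ledge, 27 mm wide, top 16 mm above the bench, leaves room for fingers; between them the white channel (x -35..+35 mm, 8 mm deep) runs along y. Bars lie in it with their length along x. All six supplies just fit in one row: 204 mm of widths in 236 mm.
- cover (a joint): Blue flat cover plate, 136 x 250 x 6 mm, sliding on the case along the case's +y. 0 m = shut over the compartment, 0.245 m = fully open (over the deck). Underside 48 mm and top 54 mm above the bench. About 2 N of friction; it stays where it is left. In most starts it stands a little open.
- cover_grip (a point): Middle of the top of the cover's black grip ridge, 88 mm above the bench. The ridge is 60 mm along the case's x, 20 mm along its y (pinch it across this) and stands 34 mm above the cover; it is in the middle of the cover, so at case y = joint value.
- bar_red: Loose red-brown polishing-compound bar with a paper band, 60 mm long (its x) x 28 mm wide (its y) x 32 mm high (its z). Origin at its middle. It starts lying on the bench, z up. About 0.14 kg. May be absent.
- bar_green: Loose green polishing-compound bar with a paper band, 60 mm long (its x) x 32 mm wide (its y) x 30 mm high (its z). Origin at its middle. It starts lying on the bench, z up. About 0.14 kg. May be absent.
- bar_white: Loose white polishing-compound bar with an orange band, 62 mm long (its x) x 26 mm wide (its y) x 32 mm high (its z). Origin at its middle. It starts lying on the bench, z up. About 0.14 kg. May be absent.
- stone_grey: Loose plain grey dressing stone, 60 mm long (its x) x 36 mm wide (its y) x 30 mm high (its z). Origin at its middle. It starts lying on the bench, z up. About 0.14 kg. May be absent.
- tin_yellow: Loose yellow round wax tin with a brass-coloured lid, 42 mm diameter, 31 mm high (its z). Origin at its middle. It starts standing upright. About 0.12 kg. May be absent.
- tin_blue: Loose blue round wax tin with an aluminium lid, 40 mm diameter, 30 mm high (its z). Origin at its middle. It starts standing upright. About 0.12 kg. May be absent.
- mat: Bystander: green bristle mat, 130 x 130 mm, 25 mm high, with rotary burrs and wheels standing in it to 84 mm. Origin under its middle. Loose, heavy.
- handpiece: Bystander: steel rotary handpiece lying on the bench, 170 mm long along its x, 26 mm thick. Origin under its middle.
- burr_tray: Bystander: small open yellow tray of burrs, 70 x 100 x 14 mm. Origin under its middle.
Things that resemble listed ones, but are neither listed nor needed, are in the scene too. What is meant by the tin_blue is not purple, and is the smaller of those in its own colour.

How it is judged:
By the outcome, as a careful person would: the job done as asked, in the order asked, and still so for the second after the job is handed in, with the robot touching nothing.
Of bar_red, bar_green, bar_white, stone_grey, tin_yellow, tin_blue only 5 to 6 are there at a start; the rules pass over those that are not, and their reading is None.
At some moment in a run one of bar_red, bar_green, bar_white, stone_grey, tin_yellow, tin_blue may be knocked a few centimetres aside while the robot is not near it.
Once in a run the grip may slacken for a moment while it holds something.
It also fails if it takes over 210 s, if anything falls off the work surface, if the arm or the gripper's body presses on something with over 40 N, if the wrist force passes 120 N, or if a joint passes its speed limit or range.

## Working session

There is one attempt and no reset: what is moved stays moved. The work goes in short steps, Python scripts to look and compute and a tool call to move; the robot and the scene stay as the last step left them, time stands still between calls to the robot, and variables do not carry over. Pictures are saved under pics/ and viewed, at most 14 in all, crops included, and the job is handed in when it is done.

Besides the shell and the picture viewer there is one more tool, called in YAML: its name, and indented under it one key for each argument. send_rows: Moves the arm, as the interface text tells. Its arguments: {"type":"object","properties":{"slide":{"type":"array","items":{"type":"array","items":{"type":"number"}}},"roll":{"type":"array","items":{"type":"number"}},"claw":{"type":"array","items":{"type":"number"}},"force":{"type":"number"}},"required":["slide","roll","claw"]}

```bash
ls; mkdir -p pics; python3 - <<'E'
from station import bot
import cv2,numpy as np
o=bot.get_obs();print(o['t'],o['eef_pos'],o['tool_rot'],o['gripper_width'],bot.grip_depth)
for n in('scene','top'):
    im=bot.read_camera(n);cv2.imwrite(f'pics/{n}0.png',im[:,:,::-1])
    m=bot.camera_model(n);print(n,np.round(m['camera_matrix'],1).tolist(),np.round(m['camera_from_world'],3).tolist())
E
```

```text
pics
0.0 [ 0.18688535 -0.64801712  0.23033828] [-8.75509163e-04  9.90156636e-01  1.39960824e-01 -1.93837458e-04] 1.002295647366849 0.0187
scene [[376.4, 0.0, 323.8], [0.0, 376.4, 201.4], [0.0, 0.0, 1.0]] [[0.38, 0.925, -0.02, -0.216], [0.47, -0.212, -0.857, -0.176], [-0.797, 0.316, -0.515, 1.458], [0.0, 0.0, 0.0, 1.0]]
top [[406.1, 0.0, 313.5], [0.0, 406.1, 205.7], [0.0, 0.0, 1.0]] [[-0.066, -0.998, 0.0, 0.024], [-0.978, 0.065, -0.199, 0.558], [0.199, -0.014, -0.98, 1.005], [0.0, 0.0, 0.0, 1.0]]
```

View pics/top0.png

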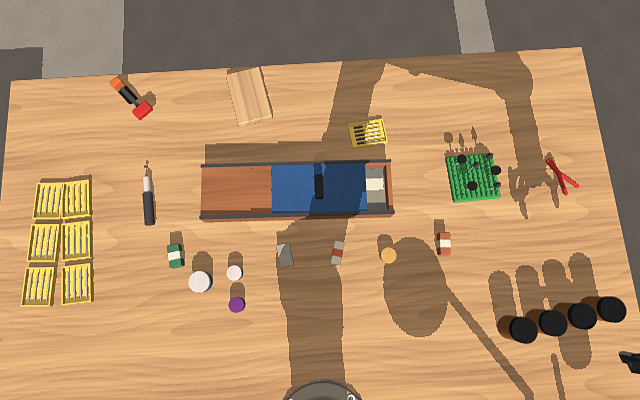

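View pics/scene0.png

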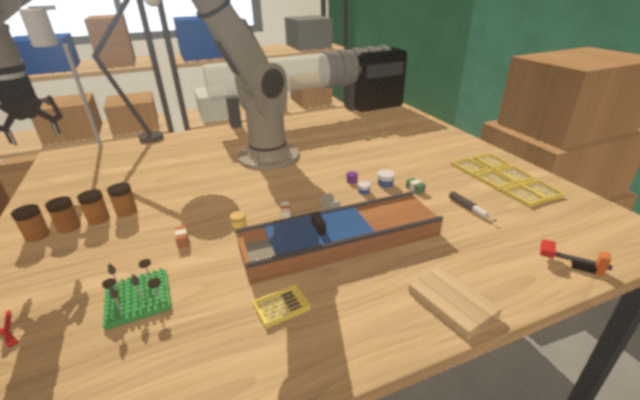

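The top view shows the case in the middle, its cover a little open, with the compartment at the right end (about px 375,185). The supplies lie in front of it:
- green bar (175,256)
- large blue tin (200,282), not wanted
- small blue tin (234,273)
- purple tin (237,304), not wanted
- grey stone (285,255)
- white bar (337,253)
- yellow tin (388,256)
- red bar (444,243)

All six are present. The scene view shows the same from the far side.

```bash
cat > h.py <<'E'
import cv2,numpy as np
from station import bot
CM={n:bot.camera_model(n) for n in('scene','top')}
def ray(n,p):
    m=CM[n];T=np.array(m['camera_from_world']);R=T[:3,:3]
    d=R.T@np.linalg.solve(np.array(m['camera_matrix']),[p[0],p[1],1]);return -R.T@T[:3,3],d/np.linalg.norm(d)
def plane(n,p,z):
    c,d=ray(n,p);return c+d*(z-c[2])/d[2]
def tri(pt,ps):
    (a,u),(b,v)=ray('top',pt),ray('scene',ps)
    s=np.linalg.lstsq(np.c_[u,-v],b-a,rcond=None)[0];P,Q=a+u*s[0],b+v*s[1]
    return (P+Q)/2,np.linalg.norm(P-Q)
def proj(n,X):
    m=CM[n];c=np.array(m['camera_from_world'])@np.append(X,1);p=np.array(m['camera_matrix'])@c[:3];return p[:2]/p[2]
E
python3 - <<'E'
import cv2
t=cv2.imread('pics/top0.png');s=cv2.imread('pics/scene0.png')
cv2.imwrite('pics/t1.png',cv2.resize(t[140:320,150:470],None,fx=2.5,fy=2.5,interpolation=cv2.INTER_CUBIC))
cv2.imwrite('pics/s1.png',cv2.resize(s[150:290,160:450],None,fx=2.75,fy=2.75,interpolation=cv2.INTER_CUBIC))
E
```

```text
(no output)
```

View pics/t1.png

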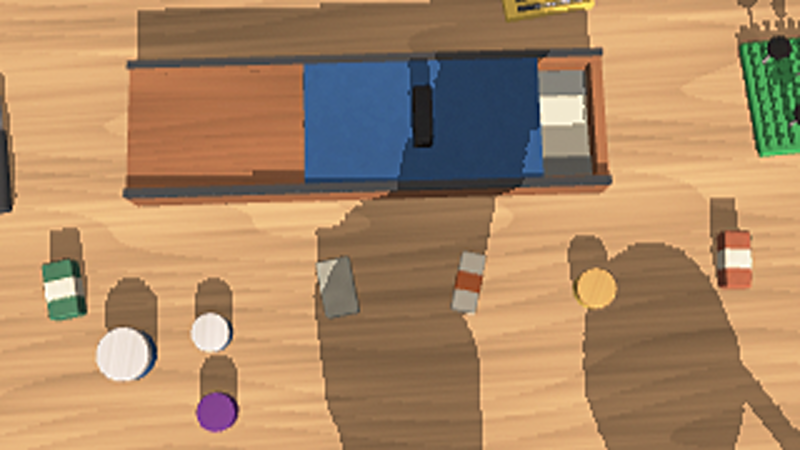

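View pics/s1.png

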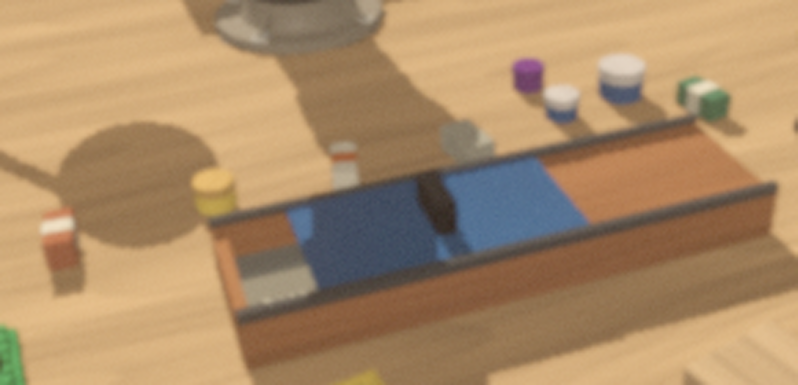

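The zoomed top view shows the lip corners at crop (127,62), (603,50), (611,183) and (124,196), and the grip ridge at (422,115). The zoomed scene view shows the same corners at (775,187), (240,320), (210,222) and (692,120), with the grip at (437,200). Next I measure.

```bash
cat > seg.py <<'E'
from h import *
W=dict(red=(446,240,14,20),green=(175,256,14,18),white=(337,253,11,17),stone=(285,254,13,17),yellow=(388,255,13,13),blue=(234,273,11,11))
WS=dict(red=(181,235,12,16),green=(416,186,13,12),white=(285,209,10,14),stone=(330,201,14,11),yellow=(238,220,13,14),blue=(364,187,9,10))
def sil(im,w,k):
    x,y,a,b=map(int,w);c=cv2.cvtColor(im[y-b:y+b+1,x-a:x+a+1],cv2.COLOR_RGB2HSV).astype(int)
    H,S,V=c[...,0],c[...,1],c[...,2]
    gray=S<70
    m={'red':gray&(V>120)|((H<9)|(H>172))&(S>90),'green':gray|(H>40)&(H<95)&(S>60),'white':gray|((H<9)&(S>120)),
       'stone':gray,'yellow':(H>=17)&(H<35)&(S>125)&(V>110),'blue':gray|(H>95)&(H<128)&(S>50)}[k].astype(np.uint8)
    n,l,st,_=cv2.connectedComponentsWithStats(m,connectivity=4)
    if n<2:return None
    i=1+st[1:,4].argmax();cs=max(cv2.findContours((l==i).astype(np.uint8),0,1)[0],key=cv2.contourArea)
    hull=cv2.convexHull(cs)
    f=np.zeros_like(m);cv2.fillConvexPoly(f,hull,1);ys,xs=np.nonzero(f)
    return np.array([xs.mean()+x-a,ys.mean()+y-b]),hull.reshape(-1,2)+[x-a,y-b],f.sum()
def yaw(h,z):
    P=np.array([plane('top',p,z)[:2] for p in h]).astype(np.float32)
    r=cv2.minAreaRect(P*1000);b=cv2.boxPoints(r);e=[b[1]-b[0],b[2]-b[1]];L=max(e,key=np.linalg.norm)
    return np.degrees(np.arctan2(L[1],L[0]))%180,sorted(map(float,r[1]))
def measure(it=None,im=None):
    o={}
    T,S=im or (bot.read_camera('top'),bot.read_camera('scene'))
    for k in it or W:
        t=sil(T,W[k],k);s=sil(S,WS[k],k)
        P,g=tri(t[0],s[0]);pl=plane('top',t[0],.0155)
        y,wh=yaw(t[1],.0155)
        print(k,'top',t[0].round(1),t[2],'scn',s[0].round(1),s[2],'tri',P.round(4),'gap',g.round(4),'plane',pl.round(4)[:2],'yaw',round(y,1),np.round(wh))
if __name__=='__main__':
    measure()
    a=lambda x,y:((x+.5)/2.5-.5+150,(y+.5)/2.5-.5+140); b=lambda x,y:((x+.5)/2.75-.5+160,(y+.5)/2.75-.5+150)
    for n,p,q in(('far+y',(127,62),(775,187)),('far-y',(603,50),(240,320)),('near-y',(611,183),(210,222)),('near+y',(124,196),(692,120)),('grip',(422,115),(437,200))):
        P,g=tri(a(*p),b(*q));print(n,P.round(4),g.round(4),'plane58',plane('top',a(*p),.058).round(4),'plane88',plane('top',a(*p),.088).round(4)[:2])
E
python3 seg.py
```

```text
red top [443.1 251. ] 90 scn [180.4 231.5] 53 tri [ 0.4209 -0.3502  0.0181] gap 0.0042 plane [ 0.4213 -0.3489] yaw 86.2 [16. 33.]
green top [175.1 255.6] 357 scn [414.9 185.7] 229 tri [0.456  0.3608 0.0143] gap 0.0005 plane [0.456  0.3606] yaw 11.1 [39. 62.]
white top [335.2 260. ] 89 scn [285.1 217.3] 209 tri [ 0.4185 -0.0631 -0.015 ] gap 0.0002 plane [ 0.4165 -0.0614] yaw 85.5 [21. 26.]
stone top [284.6 254.6] 326 scn [329.4 204.2] 335 tri [0.4399 0.0712 0.0088] gap 0.0009 plane [0.4395 0.0712] yaw 8.2 [35. 60.]
yellow top [387.2 255.1] 224 scn [236.9 219.6] 242 tri [ 0.4201 -0.2008  0.0154] gap 0.0021 plane [ 0.4203 -0.1997] yaw 112.2 [38. 46.]
blue top [234.3 272.6] 219 scn [364.  187.2] 163 tri [0.4014 0.2059 0.0163] gap 0.001 plane [0.4012 0.2056] yaw 86.2 [39. 42.]
far+y [0.6897 0.2794 0.0553] 0.0019 plane58 [0.6893 0.2795 0.058 ] plane88 [0.6794 0.2715]
far-y [ 0.671  -0.2263  0.0533] 0.0049 plane58 [ 0.6691 -0.2277  0.058 ] plane88 [ 0.6598 -0.2211]
near-y [ 0.526  -0.2208  0.053 ] 0.0025 plane58 [ 0.5249 -0.221   0.058 ] plane88 [ 0.5197 -0.2146]
near+y [0.5453 0.2849 0.0509] 0.0026 plane58 [0.5446 0.2842 0.058 ] plane88 [0.5389 0.276 ]
grip [ 0.6066 -0.029   0.074 ] 0.001 plane58 [ 0.6105 -0.03    0.058 ] plane88 [ 0.6029 -0.0291]
```

```bash
cat > plan.py <<'E'
from h import *
TH=-2.25; Y=np.array([.0393,.9992]); X=np.array([.9992,-.0393]); O=np.array([.6021,-.0951])
def case(x,y): return O+x*X+y*Y
def uncase(p): d=np.array(p[:2])-O; return np.array([d@X,d@Y])
def cur():
    o=bot.get_obs();w,a,b,c=o['tool_rot'];return np.array([*o['eef_pos'],np.degrees(2*np.arctan2(b,a))])
def chain(wps,start=None):
    p=cur() if start is None else np.array(start,float)
    print('from',p.round(4))
    for x,y,z,t in wps:
        a=np.radians(p[3]);d=np.array([x,y])-p[:2]
        tx=np.array([np.cos(a),np.sin(a)]);ty=np.array([np.sin(a),-np.cos(a)])
        s=np.round([d@tx*1000,d@ty*1000,(p[2]-z)*1000]).astype(int); r=-((t-p[3]+180)%360-180); r=round(r)
        print('slide',s.tolist(),'roll',r,'dist',round(np.linalg.norm(s)))
        p=np.array([*(p[:2]+(s[0]*tx+s[1]*ty)/1000),p[2]-s[2]/1000,p[3]-r])
E
python3 - <<'E'
import re
s=open('seg.py').read()
s=s.replace("    n,l,st","    m=cv2.morphologyEx(m,cv2.MORPH_CLOSE,np.ones((5,5),np.uint8)) if k in('red','white') else m\n    n,l,st",1)
s=s.replace("gray&(V>120)|((H<9)|(H>172))&(S>90)","gray&(V>120)|((H<10)|(H>170))&(S>135)").replace("gray|((H<9)&(S>120))","gray|((H<10)|(H>170))&(S>150)")
open('seg.py','w').write(s)
E
python3 - <<'E'
from seg import *; from plan import *
t=bot.read_camera('top');s=bot.read_camera('scene')
measure(['red','white'],(t,s))
h=cv2.cvtColor(t,cv2.COLOR_RGB2HSV);print('redside',h[247,446],h[237,445],'wood',h[240,420],'band',h[252,338],'shadowwood',h[265,355])
g=case(0,.066)
chain([(.33,-.42,.2,-2.25),(g[0],g[1]-.15,.18,-2.25),(g[0],g[1],.15,-2.25),(g[0],g[1],.060,-2.25)])
E
```

```text
red top [443.4 243.3] 307 scn [180.4 231.5] 54 tri [ 0.4401 -0.3494  0.0306] gap 0.0035 plane [ 0.4416 -0.3525] yaw 172.7 [35. 60.]
white top [336.8 252.5] 257 scn [285.5 217.6] 224 tri [ 0.4377 -0.0676 -0.0035] gap 0.0015 plane [ 0.4359 -0.0671] yaw 164.1 [26. 64.]
redside [  9 113 217] [  8 158 192] wood [ 14 117 126] band [ 10 183 152] shadowwood [ 15 120 221]
from [ 0.187  -0.6484  0.231  16.0885]
slide [201, -180, 31] roll 18 dist 272
slide [266, -250, 20] roll 0 dist 366
slide [-5, -150, 30] roll 0 dist 153
slide [0, 0, 90] roll 0 dist 90
```

send_rows:
  slide:
    - [25, -22, 4]
    - [50, -45, 8]
    - [75, -67, 12]
    - [100, -90, 16]
    - [126, -113, 20]
    - [151, -135, 24]
    - [176, -158, 28]
    - [201, -180, 31]
  roll: [2, 5, 7, 9, 11, 14, 16, 18]
  claw: [1, 1, 1, 1, 1, 1, 1, 1]
  force: 60

```text
t: 0.97
eef_pos: [0.3308, -0.4183, 0.2001]
tool_rot: [0.0, 1.0, -0.018, 0.0]
contact_force: [0.1, -0.7, 0.2]
gripper_width: 1.002
grasp_force: 0.0
```

send_rows:
  slide:
    - [19, -18, 1]
    - [38, -36, 3]
    - [57, -54, 4]
    - [76, -71, 6]
    - [95, -89, 7]
    - [114, -107, 9]
    - [133, -125, 10]
    - [133, -125, 10]
  roll: [0, 0, 0, 0, 0, 0, 0, 0]
  claw: [1, 1, 1, 1, 1, 1, 1, 1]

```text
t: 1.63
eef_pos: [0.472, -0.2944, 0.1903]
tool_rot: [-0.001, 1.0, -0.013, 0.001]
contact_force: [0.0, -0.1, 0.2]
gripper_width: 1.0
grasp_force: 0.0
```

send_rows:
  slide:
    - [19, -18, 1]
    - [38, -36, 3]
    - [57, -54, 4]
    - [76, -71, 6]
    - [95, -89, 7]
    - [114, -107, 9]
    - [133, -125, 10]
    - [133, -125, 10]
  roll: [0, 0, 0, 0, 0, 0, 0, 0]
  claw: [1, 1, 1, 1, 1, 1, 1, 1]

```text
t: 2.3
eef_pos: [0.6082, -0.1732, 0.1801]
tool_rot: [-0.002, 1.0, -0.013, 0.001]
contact_force: [-0.2, 0.8, -0.5]
gripper_width: 0.999
grasp_force: 0.0
```

send_rows:
  slide:
    - [-1, -25, 5]
    - [-2, -50, 10]
    - [-3, -75, 15]
    - [-4, -100, 20]
    - [-5, -125, 25]
    - [-5, -150, 30]
    - [-5, -150, 30]
    - [-5, -150, 30]
  roll: [0, 0, 0, 0, 0, 0, 0, 0]
  claw: [1, 1, 1, 1, 1, 1, 1, 1]

```text
t: 2.97
eef_pos: [0.6042, -0.0274, 0.1501]
tool_rot: [-0.0, 1.0, -0.015, -0.0]
contact_force: [-0.3, 0.2, 0.5]
gripper_width: 1.003
grasp_force: 0.0
```

```bash
python3 - <<'E'
from seg import *; from plan import *
c=cur();print(c,uncase(c),bot.get_obs()['contact_force'])
t=bot.read_camera('top');cv2.imwrite('pics/t2.png',cv2.resize(t[140:320,150:470],None,fx=2.5,fy=2.5)[:,:,::-1])
g=case(0,.066)
chain([(g[0],g[1],.060,-2.25)])
E
```

```text
[ 0.60415568 -0.02740968  0.15007982 -1.73135803] [-0.00060619  0.06771695] [-0.31134244  0.22416742  0.49526838]
from [ 0.6044 -0.0294  0.1503 -1.8824]
slide [0, 0, 90] roll 0 dist 90
```

View pics/t2.png

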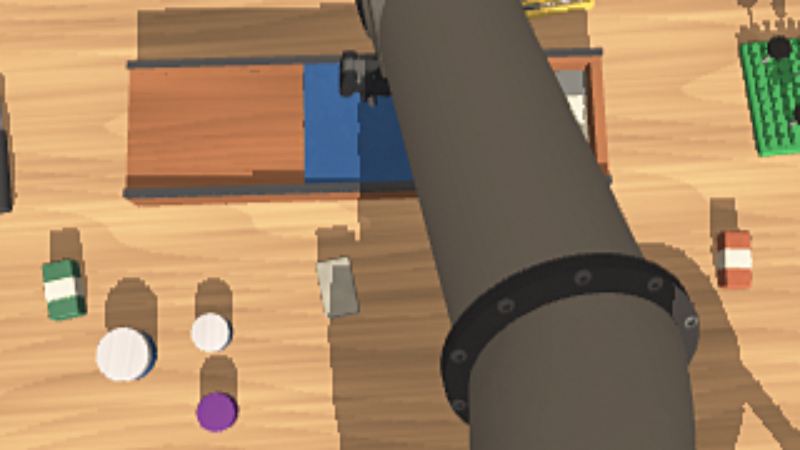

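The arm hides the middle of the bench. One finger shows over the cover at crop (365,75), and the ridge lies between the fingers as planned. I go down, pinch and slide.

send_rows:
  slide:
    - [0, 0, 15]
    - [0, 0, 30]
    - [0, 0, 45]
    - [0, 0, 60]
    - [0, 0, 75]
    - [0, 0, 85]
    - [0, 0, 90]
    - [0, 0, 90]
  roll: [0, 0, 0, 0, 0, 0, 0, 0]
  claw: [1, 1, 1, 1, 1, 1, 1, 1]

```text
t: 3.68
eef_pos: [0.6039, -0.0301, 0.0594]
tool_rot: [0.0, 1.0, -0.017, -0.001]
contact_force: [0.8, 0.9, -1.0]
gripper_width: 1.0
grasp_force: 0.0
```

send_rows:
  slide:
    - [0, 0, 0]
    - [0, 0, 0]
    - [0, 0, 0]
    - [0, 0, 0]
    - [0, 0, 0]
    - [0, 0, 0]
    - [0, 0, 0]
    - [0, 0, 0]
  roll: [0, 0, 0, 0, 0, 0, 0, 0]
  claw: [0, 0, 0, 0, 0, 0, 0, 0]

```text
t: 4.35
eef_pos: [0.6048, -0.0289, 0.0609]
tool_rot: [0.0, 1.0, -0.017, 0.0]
contact_force: [-1.8, 0.7, 6.3]
gripper_width: 0.224
grasp_force: 59.3
```

send_rows:
  slide:
    - [0, 0, 0]
    - [0, 0, 0]
    - [0, 0, 0]
    - [0, 0, 0]
    - [0, 0, 0]
    - [0, 0, 0]
    - [0, 0, 0]
    - [0, 0, 0]
  roll: [0, 0, 0, 0, 0, 0, 0, 0]
  claw: [0, 0, 0, 0, 0, 0, 0, 0]

```text
t: 5.02
eef_pos: [0.6048, -0.029, 0.061]
tool_rot: [0.0, 1.0, -0.017, 0.0]
contact_force: [-0.8, -0.8, 5.6]
gripper_width: 0.224
grasp_force: 59.3
```

send_rows:
  slide:
    - [0, -8, 0]
    - [0, -20, 0]
    - [0, -33, 0]
    - [0, -46, 0]
    - [0, -59, 0]
    - [0, -72, 0]
    - [0, -85, 0]
    - [0, -90, 0]
  roll: [0, 0, 0, 0, 0, 0, 0, 0]
  claw: [0, 0, 0, 0, 0, 0, 0, 0]

```text
t: 5.68
eef_pos: [0.6083, 0.0628, 0.061]
tool_rot: [-0.0, 1.0, -0.016, 0.001]
contact_force: [-0.5, -1.9, 5.9]
gripper_width: 0.229
grasp_force: 59.5
```

send_rows:
  slide:
    - [1, -13, 0]
    - [1, -26, 0]
    - [1, -39, 0]
    - [1, -52, 0]
    - [1, -65, 0]
    - [1, -76, 0]
    - [1, -84, 0]
    - [1, -84, 0]
  roll: [0, 0, 0, 0, 0, 0, 0, 0]
  claw: [0, 0, 0, 0, 0, 0, 0, 0]

```text
t: 6.35
eef_pos: [0.6113, 0.1473, 0.061]
tool_rot: [-0.001, 1.0, -0.016, 0.0]
contact_force: [-1.9, 2.6, 6.6]
gripper_width: 0.229
grasp_force: 59.7
```

send_rows:
  slide:
    - [0, -2, 0]
    - [0, -4, 0]
    - [0, -6, 0]
    - [0, -8, 0]
    - [0, -8, 0]
    - [0, -8, 0]
    - [0, -8, 0]
    - [0, -8, 0]
  roll: [0, 0, 0, 0, 0, 0, 0, 0]
  claw: [0, 0, 0, 0, 0, 0, 0, 0]

```text
t: 7.02
eef_pos: [0.6114, 0.1494, 0.0609]
tool_rot: [0.002, 1.0, -0.018, -0.001]
contact_force: [-5.1, -7.5, 11.2]
gripper_width: 0.223
grasp_force: 60.3
```

The cover has reached its end stop (joint about 0.245). Now I release it and go to the red bar.

```bash
python3 - <<'E'
from plan import *
chain([(.611,.149,.17,-2),(.55,-.05,.17,40),(.49,-.22,.15,82.7),(.4416,-.3525,.09,82.7),(.4416,-.3525,.005,82.7)],start=(.6114,.149,.0605,-1.9))
E
```

```text
from [ 0.6114  0.149   0.0605 -1.9   ]
slide [0, 0, -110] roll 0 dist 110
slide [-55, 201, 0] roll -42 dist 208
slide [-155, 91, 20] roll -43 dist 181
slide [-138, -32, 60] roll 0 dist 154
slide [0, 0, 85] roll 0 dist 85
```

send_rows:
  slide:
    - [0, 0, 0]
    - [0, 0, 0]
    - [0, 0, 0]
    - [0, 0, 0]
    - [0, 0, 0]
    - [0, 0, -30]
    - [0, 0, -60]
    - [0, 0, -90]
  roll: [0, 0, 0, 0, 0, 0, 0, 0]
  claw: [1, 1, 1, 1, 1, 1, 1, 1]

```text
t: 7.68
eef_pos: [0.611, 0.1532, 0.1508]
tool_rot: [0.0, 1.0, -0.016, -0.001]
contact_force: [1.3, 0.2, -0.0]
gripper_width: 1.002
grasp_force: 0.0
```

send_rows:
  slide:
    - [-7, 26, -5]
    - [-14, 51, -10]
    - [-21, 77, -15]
    - [-28, 103, -20]
    - [-35, 128, -20]
    - [-42, 154, -20]
    - [-49, 180, -20]
    - [-55, 205, -20]
  roll: [-5, -10, -16, -21, -26, -32, -37, -42]
  claw: [1, 1, 1, 1, 1, 1, 1, 1]

```text
t: 8.35
eef_pos: [0.5492, -0.0512, 0.1703]
tool_rot: [0.0, 0.939, 0.345, 0.0]
contact_force: [0.1, -0.3, -0.6]
gripper_width: 1.0
grasp_force: 0.0
```

send_rows:
  slide:
    - [-22, 13, 3]
    - [-44, 26, 6]
    - [-66, 39, 8]
    - [-89, 52, 11]
    - [-111, 65, 14]
    - [-133, 78, 17]
    - [-155, 91, 20]
    - [-155, 91, 20]
  roll: [-6, -12, -18, -24, -30, -37, -43, -43]
  claw: [1, 1, 1, 1, 1, 1, 1, 1]

```text
t: 9.02
eef_pos: [0.4869, -0.2253, 0.1494]
tool_rot: [-0.0, 0.749, 0.663, -0.002]
contact_force: [-0.6, -0.8, -0.5]
gripper_width: 0.996
grasp_force: 0.0
```

send_rows:
  slide:
    - [-20, -5, 9]
    - [-40, -9, 17]
    - [-60, -14, 26]
    - [-80, -19, 35]
    - [-100, -23, 43]
    - [-120, -28, 52]
    - [-138, -32, 60]
    - [-138, -32, 60]
  roll: [0, 0, 0, 0, 0, 0, 0, 0]
  claw: [1, 1, 1, 1, 1, 1, 1, 1]

```text
t: 9.68
eef_pos: [0.4386, -0.3561, 0.0886]
tool_rot: [-0.001, 0.75, 0.661, -0.001]
contact_force: [-0.4, -1.3, 0.8]
gripper_width: 1.004
grasp_force: 0.0
```

```bash
python3 - <<'E'
from seg import *; from plan import *
print(cur(),bot.get_obs()['contact_force'])
t=bot.read_camera('top');s=bot.read_camera('scene')
cv2.imwrite('pics/t3.png',cv2.resize(t[140:320,150:470],None,fx=2.5,fy=2.5)[:,:,::-1])
for k in('green','blue','stone','white','yellow'):
    try: measure([k],(t,s))
    except Exception as e: print(k,e)
chain([(.4416,-.3525,.005,82.7)])
E
```

```text
[ 0.43862899 -0.35614319  0.08864366 82.74269536] [-0.38712405 -1.2573102   0.80810844]
green top [175.2 255.6] 358 scn [413.2 188.1] 335 tri [0.4553 0.36   0.0064] gap 0.0076 plane [0.456  0.3606] yaw 10.1 [39. 62.]
blue top [234.3 272.6] 219 scn [363.6 187.1] 167 tri [0.4012 0.2053 0.0167] gap 0.0 plane [0.4012 0.2056] yaw 86.2 [39. 42.]
stone top [295.5 261.5] 108 scn [318.9 202.3] 95 tri [0.42   0.0441 0.0108] gap 0.0011 plane [0.4195 0.0434] yaw 176.6 [16. 47.]
white top [336.8 252.7] 260 scn [284.5 216.9] 193 tri [ 0.4365 -0.0687 -0.0014] gap 0.0012 plane [ 0.4353 -0.0671] yaw 164.1 [27. 63.]
yellow top [387.2 255.1] 224 scn [237.4 220.8] 206 tri [ 0.4205 -0.2008  0.0114] gap 0.0007 plane [ 0.4203 -0.1997] yaw 112.2 [38. 46.]
from [ 0.4412 -0.3526  0.0899 82.9861]
slide [0, 0, 85] roll 0 dist 85
```

View pics/t3.png

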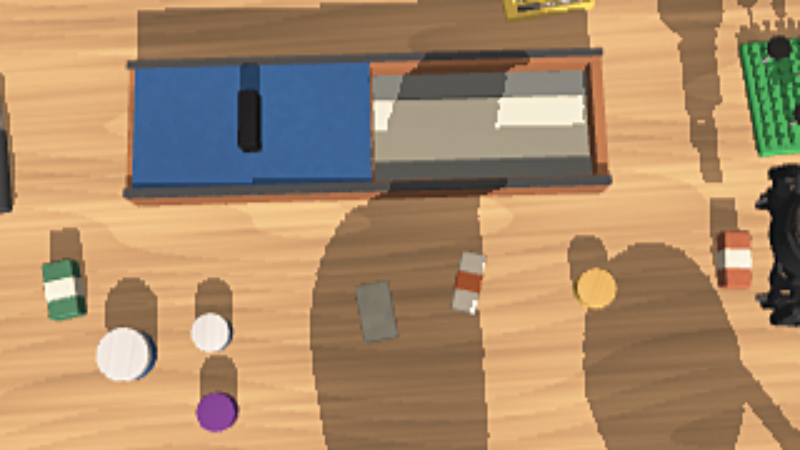

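The cover is fully open and the white channel shows at crop (375–590, 95–130). The stone has been knocked to crop (377,311). The red bar is still at (735,258), under the gripper. I go down onto it.

send_rows:
  slide:
    - [0, 0, 14]
    - [0, 0, 28]
    - [0, 0, 42]
    - [0, 0, 56]
    - [0, 0, 68]
    - [0, 0, 78]
    - [0, 0, 85]
    - [0, 0, 85]
  roll: [0, 0, 0, 0, 0, 0, 0, 0]
  claw: [1, 1, 1, 1, 1, 1, 1, 1]
  force: 50

```text
t: 10.45
eef_pos: [0.4411, -0.3517, 0.0041]
tool_rot: [-0.001, 0.748, 0.663, -0.0]
contact_force: [-0.4, -0.7, 0.2]
gripper_width: 0.997
grasp_force: 0.0
```

send_rows:
  slide:
    - [0, 0, 0]
    - [0, 0, 0]
    - [0, 0, 0]
    - [0, 0, 0]
    - [0, 0, 0]
    - [0, 0, 0]
    - [0, 0, 0]
    - [0, 0, 0]
  roll: [0, 0, 0, 0, 0, 0, 0, 0]
  claw: [0, 0, 0, 0, 0, 0, 0, 0]

```text
t: 11.12
eef_pos: [0.4421, -0.353, 0.0062]
tool_rot: [0.001, 0.748, 0.663, 0.0]
contact_force: [0.3, 0.6, 7.4]
gripper_width: 0.689
grasp_force: 54.9
```

send_rows:
  slide:
    - [0, 0, 0]
    - [0, 0, -10]
    - [0, 0, -25]
    - [0, 0, -45]
    - [0, 0, -65]
    - [0, 0, -85]
    - [0, 0, -100]
    - [0, 0, -100]
  roll: [0, 0, 0, 0, 0, 0, 0, 0]
  claw: [0, 0, 0, 0, 0, 0, 0, 0]

```text
t: 11.78
eef_pos: [0.4429, -0.3537, 0.1087]
tool_rot: [0.003, 0.749, 0.663, 0.001]
contact_force: [0.7, -0.1, -1.1]
gripper_width: 0.693
grasp_force: 61.7
```

```bash
python3 - <<'E'
from plan import *
t=bot.read_camera('top');cv2.imwrite('pics/t4.png',cv2.resize(t[190:320,350:510],None,fx=3.5,fy=3.5)[:,:,::-1])
g=case(0,-.0995)
chain([(g[0]-.08,g[1]-.08,.13,87.75),(g[0],g[1],.13,87.75),(g[0],g[1],.045,87.75),(g[0],g[1],.014,87.75)])
E
```

```text
from [ 0.4421 -0.3533  0.107  83.0679]
slide [87, 66, -23] roll -5 dist 112
slide [83, 77, 0] roll 0 dist 113
slide [0, 0, 85] roll 0 dist 85
slide [0, 0, 31] roll 0 dist 31
```

View pics/t4.png

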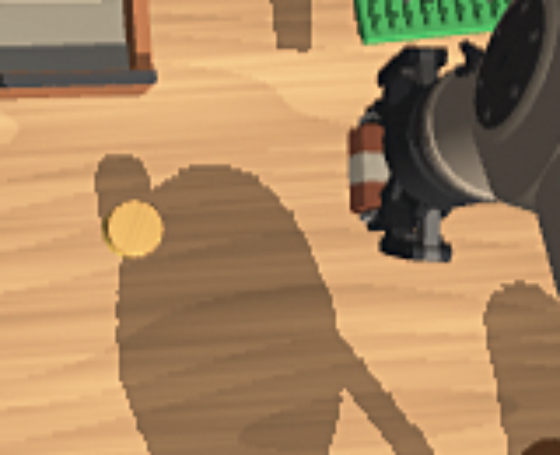

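The red bar is held squarely in the fingers, at crop (367,168). Now I place it.

send_rows:
  slide:
    - [14, 11, -4]
    - [29, 22, -8]
    - [43, 33, -12]
    - [58, 44, -16]
    - [72, 55, -20]
    - [87, 66, -23]
    - [87, 66, -23]
    - [87, 66, -23]
  roll: [-1, -2, -3, -4, -5, -5, -5, -5]
  claw: [0, 0, 0, 0, 0, 0, 0, 0]

```text
t: 12.5
eef_pos: [0.5185, -0.2722, 0.128]
tool_rot: [-0.0, 0.718, 0.697, 0.0]
contact_force: [-0.8, 0.1, -1.4]
gripper_width: 0.687
grasp_force: 61.6
```

send_rows:
  slide:
    - [14, 13, 0]
    - [28, 26, 0]
    - [42, 39, 0]
    - [56, 52, 0]
    - [70, 65, 0]
    - [83, 77, 0]
    - [83, 77, 0]
    - [83, 77, 0]
  roll: [0, 0, 0, 0, 0, 0, 0, 0]
  claw: [0, 0, 0, 0, 0, 0, 0, 0]

```text
t: 13.17
eef_pos: [0.5969, -0.1934, 0.1276]
tool_rot: [-0.001, 0.718, 0.696, -0.0]
contact_force: [-0.2, -0.8, -2.1]
gripper_width: 0.689
grasp_force: 61.6
```

```bash
python3 - <<'E'
from plan import *
c=cur();print(c,uncase(c),bot.get_obs()['gripper_width'])
t=bot.read_camera('top');cv2.imwrite('pics/t5.png',cv2.resize(t[140:260,280:440],None,fx=3.5,fy=3.5)[:,:,::-1])
g=case(0,-.0995)
chain([(g[0],g[1],.045,87.75),(g[0],g[1],.014,87.75)])
E
```

```text
[ 0.59690953 -0.19338167  0.1275977  88.16263184] [-0.00132385 -0.09840703] 0.6891174370522707
from [ 0.5962 -0.1946  0.1276 88.0682]
slide [0, 2, 83] roll 0 dist 83
slide [0, 0, 31] roll 0 dist 31
```

View pics/t5.png

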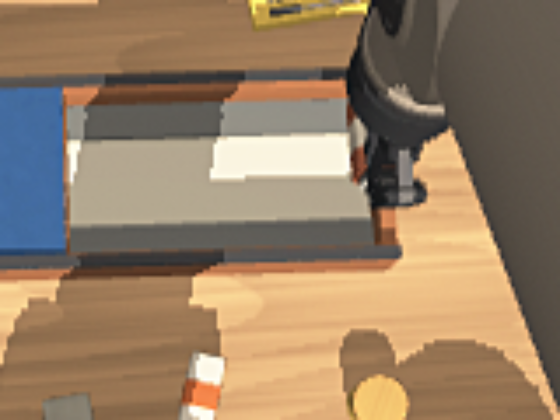

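The gripper with the red bar hangs over the right end of the compartment, at crop (390,150). The channel edges are at rows 137 and 225. I check those against the case frame before lowering.

```bash
python3 - <<'E'
from plan import *
f=lambda x,y:((x+.5)/3.5-.5+280,(y+.5)/3.5-.5+140)
for p,z in(((150,137),.012),((150,225),.012),((300,134),.012),((300,219),.012),((67,170),.02),((150,250),.058),((150,78),.058)): print(p,uncase(plane('top',f(*p),z)).round(4))
E
```

```text
(150, 137) [0.037  0.0529]
(150, 225) [-0.0339  0.0551]
(300, 134) [ 0.0362 -0.0655]
(300, 219) [-0.0323 -0.0619]
(67, 170) [0.0099 0.1186]
(150, 250) [-0.0624  0.057 ]
(150, 78) [0.0709 0.0528]
```

send_rows:
  slide:
    - [0, 3, 14]
    - [0, 3, 28]
    - [0, 3, 42]
    - [0, 3, 56]
    - [0, 3, 70]
    - [0, 3, 83]
    - [0, 3, 83]
    - [0, 3, 83]
  roll: [0, 0, 0, 0, 0, 0, 0, 0]
  claw: [0, 0, 0, 0, 0, 0, 0, 0]

```text
t: 13.88
eef_pos: [0.5994, -0.1937, 0.0441]
tool_rot: [-0.001, 0.719, 0.695, -0.001]
contact_force: [-0.5, -0.0, -1.8]
gripper_width: 0.69
grasp_force: 61.6
```

send_rows:
  slide:
    - [0, 0, 5]
    - [0, 0, 10]
    - [0, 0, 15]
    - [0, 0, 20]
    - [0, 0, 24]
    - [0, 0, 28]
    - [0, 0, 31]
    - [0, 0, 31]
  roll: [0, 0, 0, 0, 0, 0, 0, 0]
  claw: [0, 0, 0, 0, 0, 0, 0, 0]

```text
t: 14.55
eef_pos: [0.6003, -0.1939, 0.0145]
tool_rot: [0.0, 0.719, 0.695, -0.0]
contact_force: [0.1, -0.3, -1.1]
gripper_width: 0.692
grasp_force: 61.6
```

send_rows:
  slide:
    - [0, 0, 1]
    - [0, 0, 1]
    - [0, 0, 1]
    - [0, 0, 1]
    - [0, 0, 1]
    - [0, 0, 1]
    - [0, 0, 1]
    - [0, 0, 1]
  roll: [0, 0, 0, 0, 0, 0, 0, 0]
  claw: [0, 0, 0.85, 0.85, 0.85, 0.85, 0.85, 0.85]

```text
t: 15.22
eef_pos: [0.6002, -0.1939, 0.0132]
tool_rot: [-0.0, 0.719, 0.695, 0.0]
contact_force: [0.6, 0.3, 0.3]
gripper_width: 0.852
grasp_force: 0.0
```

send_rows:
  slide:
    - [0, 0, -15]
    - [0, 0, -35]
    - [0, 0, -60]
    - [0, 0, -90]
    - [0, 0, -110]
    - [0, 0, -130]
    - [0, 0, -130]
    - [0, 0, -130]
  roll: [0, 0, 0, 0, 0, 0, 0, 0]
  claw: [0.85, 0.85, 0.85, 0.85, 0.85, 1, 1, 1]

```text
t: 15.88
eef_pos: [0.6011, -0.1942, 0.1456]
tool_rot: [0.002, 0.719, 0.695, 0.001]
contact_force: [-0.5, -0.4, -0.3]
gripper_width: 0.995
grasp_force: 0.0
```

```bash
python3 - <<'E'
from seg import *; from plan import *
print(cur())
chain([(.52,-.22,.13,88),(.4203,-.1997,.08,88),(.4203,-.1997,.004,88)])
t=bot.read_camera('top');s=bot.read_camera('scene')
for k in('green','blue','yellow'): measure([k],(t,s))
E
```

```text
[ 0.60109401 -0.19415278  0.14559595 88.08288967]
from [ 0.6011 -0.1942  0.1456 88.0829]
slide [-29, -80, 16] roll 0 dist 87
slide [17, -101, 50] roll 0 dist 114
slide [0, 0, 76] roll 0 dist 76
green top [175.2 255.6] 358 scn [413.4 188.2] 334 tri [0.4554 0.3603 0.0058] gap 0.0073 plane [0.456  0.3606] yaw 10.1 [39. 62.]
blue top [234.2 272.6] 221 scn [363.8 187.2] 169 tri [0.4012 0.2057 0.0165] gap 0.0001 plane [0.4012 0.2058] yaw 86.2 [39. 42.]
yellow top [387.2 255.2] 228 scn [237.4 220.9] 203 tri [ 0.4203 -0.2008  0.0112] gap 0.0005 plane [ 0.4201 -0.1998] yaw 111.4 [40. 44.]
```

send_rows:
  slide:
    - [-2, -30, 0]
    - [-4, -60, 10]
    - [-6, -90, 22]
    - [-8, -120, 36]
    - [-10, -150, 50]
    - [-12, -181, 66]
    - [-12, -181, 66]
    - [-12, -181, 66]
  roll: [0, 0, 0, 0, 0, 0, 0, 0]
  claw: [1, 1, 1, 1, 1, 1, 1, 1]

```text
t: 16.65
eef_pos: [0.4155, -0.1996, 0.0757]
tool_rot: [-0.002, 0.719, 0.695, -0.001]
contact_force: [0.5, 0.2, 0.2]
gripper_width: 0.994
grasp_force: 0.0
```

send_rows:
  slide:
    - [0, 0, 14]
    - [0, 0, 28]
    - [0, 0, 42]
    - [0, 0, 54]
    - [0, 0, 65]
    - [0, 0, 76]
    - [0, 0, 76]
    - [0, 0, 76]
  roll: [0, 0, 0, 0, 0, 0, 0, 0]
  claw: [1, 1, 1, 1, 1, 1, 1, 1]

```text
t: 17.32
eef_pos: [0.4189, -0.1996, 0.0009]
tool_rot: [-0.0, 0.719, 0.695, -0.0]
contact_force: [-0.5, 0.8, -0.1]
gripper_width: 1.004
grasp_force: 0.0
```

send_rows:
  slide:
    - [0, 0, 0]
    - [0, 0, 0]
    - [0, 0, 0]
    - [0, 0, 0]
    - [0, 0, 0]
    - [0, 0, 0]
    - [0, 0, 0]
    - [0, 0, 0]
  roll: [0, 0, 0, 0, 0, 0, 0, 0]
  claw: [0, 0, 0, 0, 0, 0, 0, 0]

```text
t: 17.98
eef_pos: [0.4192, -0.2001, 0.0021]
tool_rot: [0.001, 0.719, 0.695, 0.0]
contact_force: [-1.0, 0.1, 6.3]
gripper_width: 0.476
grasp_force: 49.8
```

send_rows:
  slide:
    - [0, 0, 0]
    - [0, 0, -10]
    - [0, 0, -30]
    - [0, 0, -55]
    - [0, 0, -80]
    - [0, 0, -105]
    - [0, 0, -125]
    - [0, 0, -125]
  roll: [0, 0, 0, 0, 0, 0, 0, 0]
  claw: [0, 0, 0, 0, 0, 0, 0, 0]

```text
t: 18.65
eef_pos: [0.4211, -0.2007, 0.1306]
tool_rot: [0.003, 0.719, 0.695, 0.001]
contact_force: [0.9, 0.1, -2.2]
gripper_width: 0.48
grasp_force: 50.7
```

```bash
python3 - <<'E'
from seg import *; from plan import *
print(cur())
g=case(.001,-.060)
chain([(g[0],g[1],.13,87.75),(g[0],g[1],.045,87.75),(g[0],g[1],.012,87.75)])
t=bot.read_camera('top');cv2.imwrite('pics/t6.png',np.hstack([cv2.resize(t[150:215,330:410],None,fx=5,fy=5),cv2.resize(t[215:280,350:430],None,fx=5,fy=5)])[:,:,::-1])
E
```

```text
[ 0.42109195 -0.20071684  0.13062807 88.07410053]
from [ 0.4211 -0.2007  0.1306 88.0741]
slide [52, 178, 1] roll 0 dist 185
slide [0, 0, 85] roll 0 dist 85
slide [0, 0, 33] roll 0 dist 33
```

View pics/t6.png

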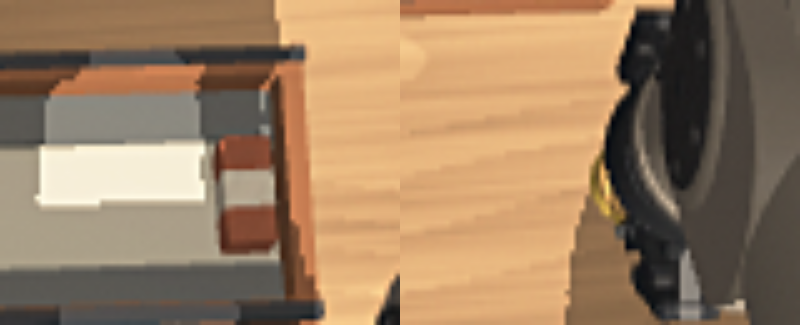

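The left crop shows the red bar lying crosswise in the channel beside the end wall (crop 218–275). The right crop shows the yellow tin held, its brass rim at (605,185). Now I place the tin.

send_rows:
  slide:
    - [8, 27, 0]
    - [16, 54, 0]
    - [24, 81, 0]
    - [32, 108, 0]
    - [40, 135, 0]
    - [47, 160, 0]
    - [52, 179, 0]
    - [52, 179, 0]
  roll: [0, 0, 0, 0, 0, 0, 0, 0]
  claw: [0, 0, 0, 0, 0, 0, 0, 0]

```text
t: 19.37
eef_pos: [0.6026, -0.1513, 0.1253]
tool_rot: [-0.0, 0.718, 0.696, 0.001]
contact_force: [0.8, 0.2, -1.2]
gripper_width: 0.478
grasp_force: 50.9
```

send_rows:
  slide:
    - [0, 0, 12]
    - [0, 0, 26]
    - [0, 0, 40]
    - [0, 0, 54]
    - [0, 0, 68]
    - [0, 0, 78]
    - [0, 0, 83]
    - [0, 0, 83]
  roll: [0, 0, 0, 0, 0, 0, 0, 0]
  claw: [0, 0, 0, 0, 0, 0, 0, 0]

```text
t: 20.03
eef_pos: [0.5984, -0.1537, 0.0416]
tool_rot: [-0.001, 0.719, 0.695, -0.001]
contact_force: [-0.5, -1.3, -0.5]
gripper_width: 0.478
grasp_force: 50.9
```

```bash
python3 - <<'E'
from seg import *; from plan import *
c=cur();print(c,uncase(c),bot.get_obs()['gripper_width'])
f=lambda x,y:((x+.5)/5-.5+330,(y+.5)/5-.5+150)
for p,z in(((218,140),.04),((222,245),.04),((219,190),.04),((273,190),.04)): print(p,uncase(plane('top',f(*p),z)).round(4))
E
```

```text
[ 5.98435950e-01 -1.53739258e-01  4.16151739e-02  8.80914173e+01] [-0.0013566  -0.05873634] 0.4779648593606637
(218, 140) [ 0.029  -0.0827]
(222, 245) [-0.0289 -0.0816]
(219, 190) [ 0.0013 -0.0817]
(273, 190) [ 0.0005 -0.1106]
```

send_rows:
  slide:
    - [3, 0, 4]
    - [3, 0, 8]
    - [3, 0, 13]
    - [3, 0, 18]
    - [3, 0, 23]
    - [3, 0, 27]
    - [3, 0, 30]
    - [3, 0, 30]
  roll: [0, 0, 0, 0, 0, 0, 0, 0]
  claw: [0, 0, 0, 0, 0, 0, 0, 0]

```text
t: 20.7
eef_pos: [0.5991, -0.1509, 0.0125]
tool_rot: [-0.0, 0.719, 0.695, -0.0]
contact_force: [-0.5, 0.2, -1.2]
gripper_width: 0.479
grasp_force: 50.9
```

send_rows:
  slide:
    - [0, 0, 1]
    - [0, 0, 1]
    - [0, 0, 1]
    - [0, 0, 1]
    - [0, 0, 1]
    - [0, 0, 1]
    - [0, 0, 1]
    - [0, 0, 1]
  roll: [0, 0, 0, 0, 0, 0, 0, 0]
  claw: [0, 0, 0, 0.65, 0.65, 0.65, 0.65, 0.65]

```text
t: 21.37
eef_pos: [0.5997, -0.1509, 0.0124]
tool_rot: [0.0, 0.719, 0.695, 0.0]
contact_force: [0.3, 0.9, -0.2]
gripper_width: 0.652
grasp_force: 0.0
```

send_rows:
  slide:
    - [0, 0, -15]
    - [0, 0, -35]
    - [0, 0, -60]
    - [0, 0, -90]
    - [0, 0, -110]
    - [0, 0, -130]
    - [0, 0, -130]
    - [0, 0, -130]
  roll: [0, 0, 0, 0, 0, 0, 0, 0]
  claw: [0.65, 0.65, 0.65, 0.65, 0.8, 1, 1, 1]

```text
t: 22.03
eef_pos: [0.6003, -0.151, 0.1436]
tool_rot: [0.001, 0.719, 0.695, 0.001]
contact_force: [0.3, 0.5, -0.3]
gripper_width: 0.996
grasp_force: 0.0
```

```bash
python3 - <<'E'
from seg import *; from plan import *
print(cur())
t=bot.read_camera('top');s=bot.read_camera('scene')
W['stone']=(300,264,16,18);W['white']=(337,253,13,18)
for k in('white','stone','green','blue'):
    try: measure([k],(t,s))
    except Exception as e: print(k,e)
cv2.imwrite('pics/t7.png',cv2.resize(t[140:320,150:470],None,fx=2.5,fy=2.5)[:,:,::-1])
E
```

```text
[ 0.60032987 -0.15101244  0.14355757 88.0829423 ]
white top [336.8 252.8] 258 scn [283.1 212.6] 379 tri [ 0.4347 -0.0695  0.0128] gap 0.0045 plane [ 0.4351 -0.0671] yaw 164.1 [26. 63.]
stone top [300.1 264.4] 331 scn [318.8 201.9] 90 tri [0.414  0.039  0.0097] gap 0.0146 plane [0.4112 0.0319] yaw 6.3 [35. 60.]
green top [175.2 255.6] 358 scn [413.4 188. ] 329 tri [0.4554 0.3603 0.0066] gap 0.0069 plane [0.456  0.3606] yaw 10.1 [39. 62.]
blue top [234.2 272.6] 221 scn [363.7 187.1] 165 tri [0.4011 0.2055 0.0168] gap 0.0 plane [0.4012 0.2058] yaw 86.2 [39. 42.]
```

View pics/t7.png

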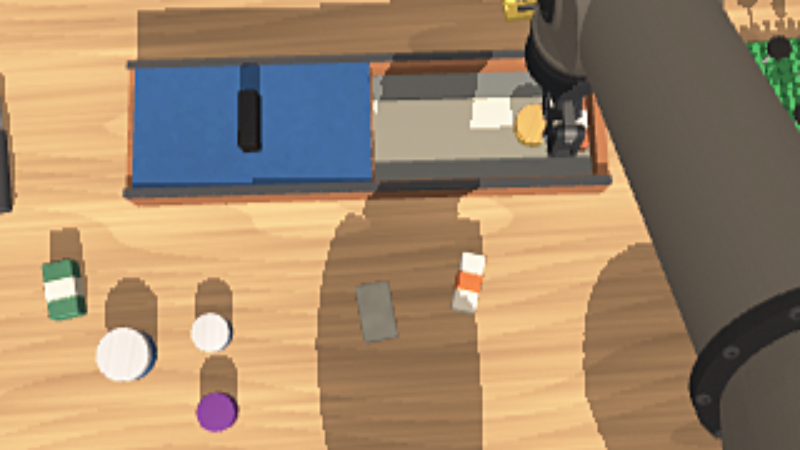

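The yellow tin stands upright in the channel at crop (531,124). The white bar is at (470,282) and the stone at (377,311). The white bar comes next.

```bash
python3 - <<'E'
from seg import *; from plan import *
f=lambda x,y:((x+.5)/2.5-.5+150,(y+.5)/2.5-.5+140)
for x in(514,531,548): print(uncase(plane('top',f(x,124),.039)))
chain([(.4353,-.067,.09,74),(.4353,-.067,.003,74)],start=(.600,-.151,.1425,88.05))
E
```

```text
[-0.00186405 -0.03316107]
[-0.00235084 -0.05136161]
[-0.00283763 -0.06956238]
from [ 0.6    -0.151   0.1425 88.05  ]
slide [78, -167, 52] roll 14 dist 192
slide [0, -1, 88] roll 0 dist 88
```

send_rows:
  slide:
    - [13, -28, 4]
    - [26, -56, 10]
    - [39, -84, 20]
    - [52, -112, 30]
    - [65, -140, 42]
    - [78, -167, 52]
    - [78, -167, 52]
    - [78, -167, 52]
  roll: [2, 5, 7, 10, 12, 14, 14, 14]
  claw: [1, 1, 1, 1, 1, 1, 1, 1]

```text
t: 22.8
eef_pos: [0.4325, -0.0667, 0.0889]
tool_rot: [-0.001, 0.798, 0.603, -0.002]
contact_force: [1.0, -0.5, 0.2]
gripper_width: 0.999
grasp_force: 0.0
```

send_rows:
  slide:
    - [0, -1, 15]
    - [0, -1, 30]
    - [0, -1, 45]
    - [0, -1, 60]
    - [0, -1, 74]
    - [0, -1, 84]
    - [0, -1, 87]
    - [0, -1, 87]
  roll: [0, 0, 0, 0, 0, 0, 0, 0]
  claw: [1, 1, 1, 1, 1, 1, 1, 1]

```text
t: 23.47
eef_pos: [0.4343, -0.0671, 0.0025]
tool_rot: [-0.0, 0.798, 0.602, -0.0]
contact_force: [-0.2, 0.5, 0.0]
gripper_width: 1.001
grasp_force: 0.0
```

send_rows:
  slide:
    - [0, 0, 0]
    - [0, 0, 0]
    - [0, 0, 0]
    - [0, 0, 0]
    - [0, 0, 0]
    - [0, 0, 0]
    - [0, 0, 0]
    - [0, 0, 0]
  roll: [0, 0, 0, 0, 0, 0, 0, 0]
  claw: [0, 0, 0, 0, 0, 0, 0, 0]

```text
t: 24.13
eef_pos: [0.435, -0.0672, 0.0042]
tool_rot: [0.001, 0.798, 0.602, 0.001]
contact_force: [-0.4, -0.0, 6.9]
gripper_width: 0.715
grasp_force: 55.1
```

send_rows:
  slide:
    - [0, 0, 0]
    - [0, 0, -10]
    - [0, 0, -30]
    - [0, 0, -55]
    - [0, 0, -80]
    - [0, 0, -105]
    - [0, 0, -125]
    - [0, 0, -125]
  roll: [0, 0, 0, 0, 0, 0, 0, 0]
  claw: [0, 0, 0, 0, 0, 0, 0, 0]

```text
t: 24.8
eef_pos: [0.4366, -0.0672, 0.1324]
tool_rot: [0.003, 0.798, 0.602, 0.002]
contact_force: [0.2, -0.7, -0.7]
gripper_width: 0.714
grasp_force: 55.1
```

```bash
python3 - <<'E'
from seg import *; from plan import *
c=cur();print(c)
g=case(.001,-.019)
chain([(g[0]-.06,g[1],.13,87.75),(g[0],g[1],.13,87.75),(g[0],g[1],.045,87.75),(g[0],g[1],.012,87.75)])
t=bot.read_camera('top')
h=cv2.cvtColor(t,cv2.COLOR_RGB2HSV)[:,:,:].astype(int)
# row contents: column profile along the channel line
for y in (-.12,.12):print(proj('top',[*case(0,y),.039]))
print([(x,*h[189,x]) for x in range(345,388,2)])
E
```

```text
[ 4.36628457e-01 -6.72481693e-02  1.32446381e-01  7.40744220e+01]
from [ 4.36600e-01 -6.72000e-02  1.32400e-01  7.40744e+01]
slide [-16, 115, 2] roll -14 dist 116
slide [2, 59, 0] roll 0 dist 59
slide [0, 0, 85] roll 0 dist 85
slide [0, 0, 33] roll 0 dist 33
[387.64227086 187.78215524]
[298.09199505 190.11032053]
[(345, np.int64(23), np.int64(33), np.int64(246)), (347, np.int64(23), np.int64(33), np.int64(246)), (349, np.int64(22), np.int64(33), np.int64(249)), (351, np.int64(22), np.int64(31), np.int64(254)), (353, np.int64(24), np.int64(29), np.int64(255)), (355, np.int64(21), np.int64(65), np.int64(142)), (357, np.int64(18), np.int64(144), np.int64(245)), (359, np.int64(18), np.int64(143), np.int64(236)), (361, np.int64(18), np.int64(141), np.int64(235)), (363, np.int64(18), np.int64(144), np.int64(231)), (365, np.int64(18), np.int64(144), np.int64(232)), (367, np.int64(19), np.int64(143), np.int64(234)), (369, np.int64(18), np.int64(144), np.int64(235)), (371, np.int64(19), np.int64(121), np.int64(251)), (373, np.int64(16), np.int64(42), np.int64(103)), (375, np.int64(24), np.int64(37), np.int64(255)), (377, np.int64(23), np.int64(26), np.int64(251)), (379, np.int64(24), np.int64(24), np.int64(251)), (381, np.int64(23), np.int64(26), np.int64(250)), (383, np.int64(30), np.int64(18), np.int64(255)), (385, np.int64(11), np.int64(204), np.int64(40)), (387, np.int64(11), np.int64(146), np.int64(103))]
```

send_rows:
  slide:
    - [-2, 16, 0]
    - [-4, 33, 0]
    - [-7, 50, 0]
    - [-10, 68, 0]
    - [-12, 86, 0]
    - [-14, 102, 0]
    - [-16, 115, 0]
    - [-16, 115, 0]
  roll: [-2, -4, -6, -8, -10, -12, -14, -14]
  claw: [0, 0, 0, 0, 0, 0, 0, 0]

```text
t: 25.52
eef_pos: [0.5418, -0.1151, 0.1271]
tool_rot: [-0.0, 0.719, 0.695, 0.0]
contact_force: [1.2, -0.8, -0.7]
gripper_width: 0.718
grasp_force: 54.9
```

send_rows:
  slide:
    - [0, 12, 0]
    - [0, 24, 0]
    - [1, 36, 0]
    - [1, 48, 0]
    - [2, 56, 0]
    - [2, 60, 0]
    - [2, 60, 0]
    - [2, 60, 0]
  roll: [0, 0, 0, 0, 0, 0, 0, 0]
  claw: [0, 0, 0, 0, 0, 0, 0, 0]

```text
t: 26.18
eef_pos: [0.5997, -0.1138, 0.1278]
tool_rot: [-0.001, 0.719, 0.695, -0.0]
contact_force: [-0.4, -0.2, -1.6]
gripper_width: 0.716
grasp_force: 55.0
```

send_rows:
  slide:
    - [0, 0, 12]
    - [0, 0, 26]
    - [0, 0, 40]
    - [0, 0, 54]
    - [0, 0, 68]
    - [0, 0, 78]
    - [0, 0, 83]
    - [0, 0, 83]
  roll: [0, 0, 0, 0, 0, 0, 0, 0]
  claw: [0, 0, 0, 0, 0, 0, 0, 0]

```text
t: 26.85
eef_pos: [0.5996, -0.1138, 0.0436]
tool_rot: [-0.001, 0.719, 0.695, -0.001]
contact_force: [-0.1, 0.9, -1.8]
gripper_width: 0.715
grasp_force: 55.0
```

```bash
python3 - <<'E'
from seg import *; from plan import *
c=cur();print(c,uncase(c),bot.get_obs()['gripper_width'])
E
```

```text
[ 5.99564801e-01 -1.13838099e-01  4.36114375e-02  8.80952709e+01] [-0.00179676 -0.01882274] 0.714962321322485
```

send_rows:
  slide:
    - [0, 2, 4]
    - [0, 2, 8]
    - [0, 2, 13]
    - [0, 2, 18]
    - [0, 2, 23]
    - [0, 2, 28]
    - [0, 2, 32]
    - [0, 2, 32]
  roll: [0, 0, 0, 0, 0, 0, 0, 0]
  claw: [0, 0, 0, 0, 0, 0, 0, 0]

```text
t: 27.52
eef_pos: [0.6024, -0.1141, 0.0127]
tool_rot: [-0.0, 0.719, 0.695, -0.0]
contact_force: [-1.2, 0.2, -1.1]
gripper_width: 0.716
grasp_force: 54.9
```

send_rows:
  slide:
    - [0, 0, 1]
    - [0, 0, 1]
    - [0, 0, 1]
    - [0, 0, 1]
    - [0, 0, 1]
    - [0, 0, 1]
    - [0, 0, 1]
    - [0, 0, 1]
  roll: [0, 0, 0, 0, 0, 0, 0, 0]
  claw: [0, 0, 0, 0.87, 0.87, 0.87, 0.87, 0.87]

```text
t: 28.18
eef_pos: [0.6027, -0.1141, 0.0124]
tool_rot: [0.0, 0.719, 0.695, 0.0]
contact_force: [-0.8, 0.4, -0.5]
gripper_width: 0.869
grasp_force: 0.0
```

send_rows:
  slide:
    - [0, 0, -15]
    - [0, 0, -35]
    - [0, 0, -60]
    - [0, 0, -90]
    - [0, 0, -110]
    - [0, 0, -130]
    - [0, 0, -130]
    - [0, 0, -130]
  roll: [0, 0, 0, 0, 0, 0, 0, 0]
  claw: [0.87, 0.87, 0.87, 0.87, 0.87, 1, 1, 1]

```text
t: 28.85
eef_pos: [0.6033, -0.1142, 0.1436]
tool_rot: [0.001, 0.719, 0.695, 0.001]
contact_force: [-1.1, 0.4, -0.4]
gripper_width: 1.004
grasp_force: 0.0
```

```bash
python3 - <<'E'
from seg import *; from plan import *
print(cur())
chain([(.50,.0,.14,97),(.43,.025,.09,97),(.4115,.032,.06,97)],start=(.600,-.114,.141,88.05))
E
```

```text
[ 0.60332756 -0.11417164  0.14356011 88.08007893]
from [ 0.6   -0.114  0.141 88.05 ]
slide [111, -104, 1] roll -9 dist 152
slide [33, -66, 50] roll 0 dist 89
slide [9, -18, 30] roll 0 dist 36
```

send_rows:
  slide:
    - [16, -15, 0]
    - [32, -30, 0]
    - [48, -45, 0]
    - [64, -60, 0]
    - [80, -76, 0]
    - [96, -92, 0]
    - [111, -106, 0]
    - [111, -106, 0]
  roll: [-1, -2, -4, -5, -6, -8, -9, -9]
  claw: [1, 1, 1, 1, 1, 1, 1, 1]

```text
t: 29.52
eef_pos: [0.4967, 0.0036, 0.141]
tool_rot: [-0.002, 0.66, 0.751, -0.001]
contact_force: [0.1, -0.1, 0.2]
gripper_width: 0.998
grasp_force: 0.0
```

send_rows:
  slide:
    - [6, -12, 8]
    - [12, -24, 16]
    - [18, -36, 25]
    - [24, -48, 34]
    - [30, -60, 43]
    - [33, -66, 50]
    - [33, -66, 50]
    - [33, -66, 50]
  roll: [0, 0, 0, 0, 0, 0, 0, 0]
  claw: [1, 1, 1, 1, 1, 1, 1, 1]

```text
t: 30.18
eef_pos: [0.4308, 0.0248, 0.0919]
tool_rot: [-0.0, 0.662, 0.749, -0.0]
contact_force: [0.7, -0.1, -0.1]
gripper_width: 1.0
grasp_force: 0.0
```

send_rows:
  slide:
    - [2, -4, 5]
    - [4, -8, 10]
    - [6, -12, 15]
    - [9, -18, 20]
    - [9, -18, 25]
    - [9, -18, 30]
    - [9, -18, 30]
    - [9, -18, 30]
  roll: [0, 0, 0, 0, 0, 0, 0, 0]
  claw: [1, 1, 1, 1, 1, 1, 1, 1]

```text
t: 30.85
eef_pos: [0.4118, 0.0318, 0.062]
tool_rot: [-0.0, 0.662, 0.749, -0.0]
contact_force: [-0.2, 0.1, 0.8]
gripper_width: 1.002
grasp_force: 0.0
```

```bash
python3 - <<'E'
from seg import *; from plan import *
o=bot.get_obs();print(cur(),o['q'].round(2) if hasattr(o['q'],'round') else o['q'],o['tool_rot'])
W['stone']=(300,264,16,18)
t=bot.read_camera('top');r=sil(t,W['stone'],'stone');print(r[0],r[2],plane('top',r[0],.0155),yaw(r[1],.0155))
hh=np.array([plane('top',p,.0155)[:2] for p in r[1]]);print(hh.min(0),hh.max(0))
chain([(.4115,.032,.003,97)])
E
```

```text
[4.11809495e-01 3.17608836e-02 6.20274635e-02 9.70935690e+01] [ 0.21  0.37 -0.51  2.27  0.33  0.57 -0.42] [-1.84810414e-04  6.62008255e-01  7.49496510e-01 -1.32325723e-04]
[300. 264.] 1221 [0.41216687 0.03204461 0.0155    ] (np.float32(176.21272), [85.13924407958984, 94.1482925415039])
[ 0.36282339 -0.01325717] [0.4623818  0.07655777]
from [4.12000e-01 3.18000e-02 6.23000e-02 9.70855e+01]
slide [0, -1, 59] roll 0 dist 59
```

send_rows:
  slide:
    - [0, -1, 10]
    - [0, -1, 20]
    - [0, -1, 30]
    - [0, -1, 40]
    - [0, -1, 50]
    - [0, -1, 58]
    - [0, -1, 58]
    - [0, -1, 58]
  roll: [0, 0, 0, 0, 0, 0, 0, 0]
  claw: [1, 1, 1, 1, 1, 1, 1, 1]

```text
t: 31.57
eef_pos: [0.4103, 0.0317, 0.0037]
tool_rot: [-0.0, 0.662, 0.75, -0.001]
contact_force: [0.4, -0.4, 0.5]
gripper_width: 1.0
grasp_force: 0.0
```

send_rows:
  slide:
    - [0, 0, 0]
    - [0, 0, 0]
    - [0, 0, 0]
    - [0, 0, 0]
    - [0, 0, 0]
    - [0, 0, 0]
    - [0, 0, 0]
    - [0, 0, 0]
  roll: [0, 0, 0, 0, 0, 0, 0, 0]
  claw: [0, 0, 0, 0, 0, 0, 0, 0]

```text
t: 32.23
eef_pos: [0.4112, 0.0316, 0.0049]
tool_rot: [0.0, 0.662, 0.749, 0.0]
contact_force: [-1.8, 0.1, 6.1]
gripper_width: 0.693
grasp_force: 54.3
```

send_rows:
  slide:
    - [0, 0, 0]
    - [0, 0, -10]
    - [0, 0, -25]
    - [0, 0, -40]
    - [0, 10, -60]
    - [0, 20, -85]
    - [0, 40, -110]
    - [0, 40, -125]
  roll: [0, 0, 0, 0, 0, 0, 0, 0]
  claw: [0, 0, 0, 0, 0, 0, 0, 0]

```text
t: 32.9
eef_pos: [0.4547, 0.0374, 0.133]
tool_rot: [0.002, 0.662, 0.749, 0.003]
contact_force: [1.7, 0.4, -1.7]
gripper_width: 0.687
grasp_force: 54.9
```

```bash
python3 - <<'E'
from seg import *; from plan import *
o=bot.get_obs();print(cur(),o['q'].round(2),o['gripper_width'])
t=bot.read_camera('top')
h=cv2.cvtColor(t,cv2.COLOR_RGB2HSV).astype(int)
for y,f in((-.12,0),(.12,0)):print(proj('top',[*case(0,y),.04]))
print([(x,*h[189,x].tolist()) for x in range(330,362)])
print([(x,*h[196,x].tolist()) for x in range(330,362)])
E
```

```text
[4.54686869e-01 3.74233963e-02 1.32998224e-01 9.70710172e+01] [ 0.27  0.3  -0.57  2.13  0.23  0.76 -0.32] 0.687088104146759
[387.70924502 187.691483  ]
[298.07823829 190.02163529]
[(330, 26, 28, 255), (331, 22, 33, 249), (332, 22, 34, 246), (333, 22, 33, 246), (334, 22, 34, 246), (335, 22, 34, 246), (336, 22, 33, 246), (337, 22, 34, 246), (338, 22, 33, 246), (339, 22, 34, 246), (340, 22, 34, 246), (341, 22, 33, 246), (342, 22, 33, 250), (343, 30, 19, 255), (344, 14, 116, 108), (345, 9, 213, 122), (346, 10, 182, 249), (347, 10, 181, 237), (348, 10, 180, 234), (349, 10, 181, 234), (350, 10, 181, 234), (351, 10, 181, 235), (352, 10, 182, 236), (353, 10, 183, 240), (354, 9, 190, 243), (355, 30, 47, 109), (356, 17, 155, 165), (357, 18, 143, 245), (358, 18, 142, 236), (359, 18, 142, 235), (360, 18, 142, 233), (361, 18, 143, 234)]
[(330, 20, 51, 166), (331, 20, 50, 167), (332, 21, 49, 165), (333, 20, 51, 166), (334, 20, 51, 166), (335, 20, 52, 166), (336, 20, 52, 166), (337, 21, 51, 166), (338, 20, 51, 166), (339, 20, 51, 166), (340, 20, 52, 167), (341, 21, 51, 166), (342, 20, 51, 166), (343, 20, 50, 168), (344, 20, 51, 169), (345, 17, 50, 82), (346, 21, 37, 255), (347, 21, 26, 254), (348, 21, 28, 249), (349, 20, 29, 248), (350, 21, 28, 248), (351, 20, 29, 248), (352, 21, 28, 248), (353, 21, 27, 250), (354, 29, 20, 255), (355, 17, 55, 167), (356, 20, 41, 163), (357, 23, 125, 131), (358, 21, 186, 144), (359, 20, 171, 137), (360, 20, 155, 244), (361, 18, 149, 244)]
```

```bash
python3 - <<'E'
from plan import *
g=case(.001,.0165)
chain([(g[0]-.03,g[1]+.01,.13,87.75),(g[0],g[1],.13,87.75),(g[0],g[1],.045,87.75)])
E
```

```text
from [4.54400e-01 3.74000e-02 1.34400e-01 9.70773e+01]
slide [-120, 105, 4] roll 9 dist 160
slide [-9, 31, 0] roll 0 dist 32
slide [0, 0, 85] roll 0 dist 85
```

send_rows:
  slide:
    - [-17, 15, 0]
    - [-34, 30, 0]
    - [-52, 45, 0]
    - [-70, 61, 0]
    - [-87, 77, 0]
    - [-104, 92, 0]
    - [-120, 106, 0]
    - [-120, 106, 0]
  roll: [1, 2, 4, 5, 7, 8, 9, 9]
  claw: [0, 0, 0, 0, 0, 0, 0, 0]

```text
t: 33.62
eef_pos: [0.5724, -0.0734, 0.1292]
tool_rot: [0.001, 0.721, 0.693, 0.0]
contact_force: [1.1, -1.0, -2.2]
gripper_width: 0.691
grasp_force: 54.9
```

send_rows:
  slide:
    - [-2, 8, 0]
    - [-5, 16, 0]
    - [-7, 24, 0]
    - [-9, 32, 0]
    - [-9, 32, 0]
    - [-9, 32, 0]
    - [-9, 32, 0]
    - [-9, 32, 0]
  roll: [0, 0, 0, 0, 0, 0, 0, 0]
  claw: [0, 0, 0, 0, 0, 0, 0, 0]

```text
t: 34.28
eef_pos: [0.6017, -0.0792, 0.1292]
tool_rot: [-0.0, 0.719, 0.695, -0.0]
contact_force: [-0.1, 0.6, -2.8]
gripper_width: 0.691
grasp_force: 54.9
```

send_rows:
  slide:
    - [0, 0, 12]
    - [0, 0, 26]
    - [0, 0, 40]
    - [0, 0, 54]
    - [0, 0, 68]
    - [0, 0, 78]
    - [0, 0, 83]
    - [0, 0, 83]
  roll: [0, 0, 0, 0, 0, 0, 0, 0]
  claw: [0, 0, 0, 0, 0, 0, 0, 0]

```text
t: 34.95
eef_pos: [0.6012, -0.0794, 0.0446]
tool_rot: [-0.001, 0.719, 0.695, -0.001]
contact_force: [-0.7, -0.3, -1.9]
gripper_width: 0.692
grasp_force: 55.0
```

```bash
python3 - <<'E'
from seg import *; from plan import *
c=cur();print(c,uncase(c),bot.get_obs()['gripper_width'])
t=bot.read_camera('top');cv2.imwrite('pics/t8.png',cv2.resize(t[140:280,280:440],None,fx=3.5,fy=3.5)[:,:,::-1])
E
```

```text
[ 6.01180681e-01 -7.94155235e-02  4.46150507e-02  8.80976928e+01] [-0.00153498  0.0156358 ] 0.6919288349056123
```

View pics/t8.png

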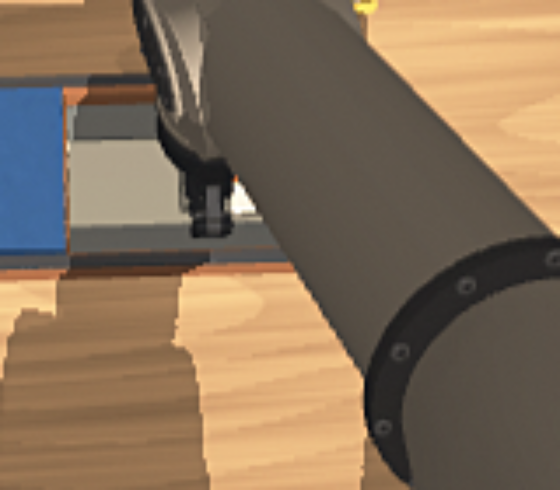

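The wrist hides most of the stone. The finger is at crop (210,195), and the white bar is just visible to its right. I shift +2 mm along the row and lower.

send_rows:
  slide:
    - [2, 1, 4]
    - [2, 1, 8]
    - [2, 1, 13]
    - [2, 1, 18]
    - [2, 1, 23]
    - [2, 1, 27]
    - [2, 1, 31]
    - [2, 1, 31]
  roll: [0, 0, 0, 0, 0, 0, 0, 0]
  claw: [0, 0, 0, 0, 0, 0, 0, 0]

```text
t: 35.67
eef_pos: [0.6026, -0.0776, 0.0143]
tool_rot: [-0.001, 0.719, 0.695, -0.0]
contact_force: [0.0, 0.3, -2.9]
gripper_width: 0.691
grasp_force: 55.0
```

send_rows:
  slide:
    - [0, 0, 1]
    - [0, 0, 1]
    - [0, 0, 1]
    - [0, 0, 1]
    - [0, 0, 1]
    - [0, 0, 1]
    - [0, 0, 1]
    - [0, 0, 1]
  roll: [0, 0, 0, 0, 0, 0, 0, 0]
  claw: [0, 0, 0, 0.86, 0.86, 0.86, 0.86, 0.86]

```text
t: 36.33
eef_pos: [0.6034, -0.0776, 0.0145]
tool_rot: [0.0, 0.719, 0.695, 0.0]
contact_force: [0.4, -0.7, -0.3]
gripper_width: 0.858
grasp_force: 0.0
```

send_rows:
  slide:
    - [0, 0, -15]
    - [0, 0, -35]
    - [0, 0, -60]
    - [0, 0, -90]
    - [0, 0, -110]
    - [0, 0, -130]
    - [0, 0, -130]
    - [0, 0, -130]
  roll: [0, 0, 0, 0, 0, 0, 0, 0]
  claw: [0.86, 0.86, 0.86, 0.86, 0.86, 1, 1, 1]

```text
t: 37.0
eef_pos: [0.604, -0.0777, 0.1456]
tool_rot: [0.001, 0.719, 0.695, 0.001]
contact_force: [-0.2, -0.7, -1.5]
gripper_width: 0.998
grasp_force: 0.0
```

```bash
python3 - <<'E'
from seg import *; from plan import *
print(cur())
t=bot.read_camera('top');s=bot.read_camera('scene')
for k in('green','blue'): measure([k],(t,s))
chain([(.50,.1,.14,88),(.4012,.2055,.09,88),(.4012,.2055,.003,88)])
E
```

```text
[ 6.04029529e-01 -7.76633127e-02  1.45580685e-01  8.80796963e+01]
green top [175.1 255.6] 357 scn [413.  188.2] 328 tri [0.4551 0.3598 0.0062] gap 0.0083 plane [0.456  0.3606] yaw 11.1 [39. 62.]
blue top [234.2 272.6] 221 scn [363.7 187.2] 166 tri [0.4011 0.2055 0.0167] gap 0.0001 plane [0.4012 0.2058] yaw 86.2 [39. 42.]
from [ 6.02600e-01 -7.76000e-02  1.43500e-01  8.80876e+01]
slide [174, -108, 4] roll 0 dist 205
slide [102, -103, 50] roll 0 dist 153
slide [0, 0, 87] roll 0 dist 87
```

send_rows:
  slide:
    - [25, -15, 0]
    - [50, -31, 0]
    - [75, -47, 0]
    - [100, -62, 0]
    - [125, -78, 0]
    - [150, -93, 2]
    - [174, -108, 4]
    - [174, -108, 4]
  roll: [0, 0, 0, 0, 0, 0, 0, 0]
  claw: [1, 1, 1, 1, 0.75, 0.75, 0.75, 0.75]

```text
t: 37.77
eef_pos: [0.497, 0.1054, 0.139]
tool_rot: [-0.002, 0.716, 0.698, -0.001]
contact_force: [0.7, 0.8, 0.5]
gripper_width: 0.754
grasp_force: 0.0
```

send_rows:
  slide:
    - [17, -17, 8]
    - [34, -34, 16]
    - [51, -51, 24]
    - [68, -68, 32]
    - [85, -86, 41]
    - [102, -103, 50]
    - [102, -103, 50]
    - [102, -103, 50]
  roll: [0, 0, 0, 0, 0, 0, 0, 0]
  claw: [0.75, 0.75, 0.75, 0.75, 0.75, 0.75, 0.75, 0.75]

```text
t: 38.43
eef_pos: [0.4, 0.2055, 0.0892]
tool_rot: [-0.001, 0.718, 0.696, -0.001]
contact_force: [0.9, 0.4, 0.6]
gripper_width: 0.749
grasp_force: 0.0
```

```bash
python3 - <<'E'
from seg import *; from plan import *
c=cur();print(c)
chain([(.4012,.2055,.004,88)])
t=bot.read_camera('top')
h=cv2.cvtColor(t,cv2.COLOR_RGB2HSV).astype(int)
m=((h[...,0]>130)&(h[...,0]<160)&(h[...,1]>80)).astype(np.uint8);m[:280]=0;m[330:]=0
ys,xs=np.nonzero(m[:, :300]);print('purple',plane('top',(xs.mean(),ys.mean()),.015),len(xs))
print(proj('top',[*case(0,-.12),.04]),proj('top',[*case(0,.12),.04]))
print([(x,*h[189,x].tolist()) for x in range(320,350)])
cv2.imwrite('pics/t9.png',cv2.resize(t[140:320,200:400],None,fx=3,fy=3)[:,:,::-1])
E
```

```text
[ 0.40004851  0.20548466  0.08916485 88.26331179]
from [ 0.4     0.2055  0.0892 88.2633]
slide [0, 1, 85] roll 0 dist 85
purple [nan nan nan] 0
[387.70924502 187.691483  ] [298.07823829 190.02163529]
[(320, 19, 52, 166), (321, 19, 57, 161), (322, 29, 23, 255), (323, 22, 30, 251), (324, 22, 30, 248), (325, 22, 31, 248), (326, 22, 31, 248), (327, 22, 30, 252), (328, 30, 21, 255), (329, 19, 52, 122), (330, 20, 45, 160), (331, 20, 45, 210), (332, 21, 44, 202), (333, 20, 42, 200), (334, 21, 48, 201), (335, 21, 47, 201), (336, 20, 47, 201), (337, 21, 46, 201), (338, 21, 46, 201), (339, 21, 45, 202), (340, 21, 47, 200), (341, 20, 47, 200), (342, 20, 42, 196), (343, 22, 44, 205), (344, 14, 106, 123), (345, 9, 207, 128), (346, 10, 180, 252), (347, 10, 179, 240), (348, 10, 180, 237), (349, 10, 179, 237)]<stdin>:7: RuntimeWarning: Mean of empty slice.
  ret = ret.dtype.type(ret / rcount)
```

View pics/t9.png

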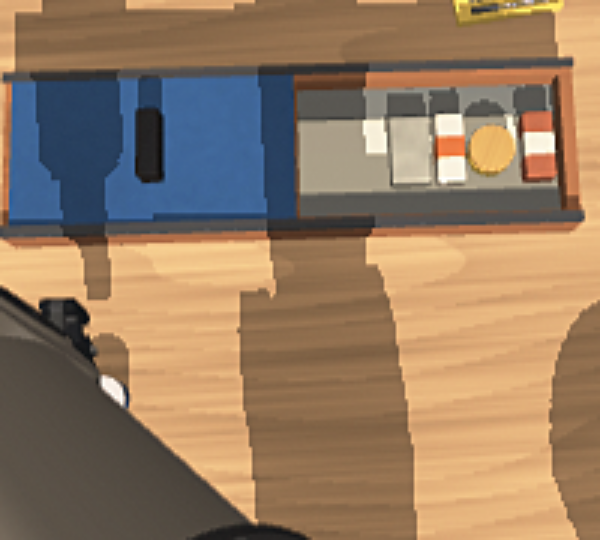

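The row so far is clean: red (538,145), yellow tin (491,148), white (450,148) and stone (410,150). All lie crosswise or upright in the channel. Under the gripper the blue tin's lid shows at (115,390).

send_rows:
  slide:
    - [0, 1, 14]
    - [0, 1, 28]
    - [0, 1, 42]
    - [0, 1, 56]
    - [0, 1, 70]
    - [0, 1, 80]
    - [0, 1, 85]
    - [0, 1, 85]
  roll: [0, 0, 0, 0, 0, 0, 0, 0]
  claw: [0.75, 0.75, 0.75, 0.75, 0.75, 0.75, 0.75, 0.75]

```text
t: 39.15
eef_pos: [0.4026, 0.2044, 0.0044]
tool_rot: [-0.0, 0.719, 0.695, -0.001]
contact_force: [0.3, 0.6, -0.2]
gripper_width: 0.754
grasp_force: 0.0
```

send_rows:
  slide:
    - [0, 0, 0]
    - [0, 0, 0]
    - [0, 0, 0]
    - [0, 0, 0]
    - [0, 0, 0]
    - [0, 0, 0]
    - [0, 0, 0]
    - [0, 0, 0]
  roll: [0, 0, 0, 0, 0, 0, 0, 0]
  claw: [0, 0, 0, 0, 0, 0, 0, 0]

```text
t: 39.82
eef_pos: [0.4032, 0.2054, 0.0062]
tool_rot: [0.0, 0.719, 0.695, 0.001]
contact_force: [-1.3, -0.2, 7.0]
gripper_width: 0.447
grasp_force: 50.3
```

send_rows:
  slide:
    - [0, 0, 0]
    - [0, 0, -10]
    - [0, 0, -30]
    - [0, 0, -55]
    - [0, 0, -80]
    - [0, 0, -105]
    - [0, 0, -125]
    - [0, 0, -125]
  roll: [0, 0, 0, 0, 0, 0, 0, 0]
  claw: [0, 0, 0, 0, 0, 0, 0, 0]

```text
t: 40.48
eef_pos: [0.4045, 0.2067, 0.1344]
tool_rot: [0.001, 0.719, 0.695, 0.003]
contact_force: [0.5, 0.7, -1.3]
gripper_width: 0.448
grasp_force: 50.4
```

```bash
python3 - <<'E'
from seg import *; from plan import *
o=bot.get_obs();print(cur(),o['gripper_width'])
g=case(.001,.059)
chain([(g[0]-.05,g[1]+.02,.13,87.75),(g[0],g[1],.13,87.75),(g[0],g[1],.045,87.75)])
E
```

```text
[ 0.40448882  0.20667308  0.13444357 88.08852879] 0.44820979440678427
from [ 0.4045  0.2067  0.1344 88.0885]
slide [-218, 158, 4] roll 0 dist 269
slide [-18, 51, 0] roll 0 dist 54
slide [0, 0, 85] roll 0 dist 85
```

send_rows:
  slide:
    - [-31, 22, 0]
    - [-62, 45, 0]
    - [-93, 67, 0]
    - [-124, 90, 0]
    - [-155, 112, 0]
    - [-186, 135, 0]
    - [-217, 159, 0]
    - [-217, 159, 0]
  roll: [0, 0, 0, 0, 0, 0, 0, 0]
  claw: [0, 0, 0, 0, 0, 0, 0, 0]

```text
t: 41.15
eef_pos: [0.5576, -0.0257, 0.1297]
tool_rot: [0.002, 0.722, 0.691, -0.0]
contact_force: [-0.2, -1.6, -1.1]
gripper_width: 0.45
grasp_force: 50.6
```

send_rows:
  slide:
    - [-4, 10, 0]
    - [-8, 20, 0]
    - [-12, 32, 0]
    - [-16, 44, 0]
    - [-18, 51, 0]
    - [-18, 51, 0]
    - [-18, 51, 0]
    - [-18, 51, 0]
  roll: [0, 0, 0, 0, 0, 0, 0, 0]
  claw: [0, 0, 0, 0, 0, 0, 0, 0]

```text
t: 41.82
eef_pos: [0.6038, -0.0357, 0.1301]
tool_rot: [-0.0, 0.718, 0.696, -0.0]
contact_force: [0.4, -0.1, -1.5]
gripper_width: 0.45
grasp_force: 50.6
```

send_rows:
  slide:
    - [0, 0, 12]
    - [0, 0, 26]
    - [0, 0, 40]
    - [0, 0, 54]
    - [0, 0, 68]
    - [0, 0, 78]
    - [0, 0, 83]
    - [0, 0, 83]
  roll: [0, 0, 0, 0, 0, 0, 0, 0]
  claw: [0, 0, 0, 0, 0, 0, 0, 0]

```text
t: 42.48
eef_pos: [0.6036, -0.0365, 0.0457]
tool_rot: [-0.001, 0.719, 0.695, -0.001]
contact_force: [-0.9, -1.3, -2.0]
gripper_width: 0.454
grasp_force: 50.6
```

```bash
python3 - <<'E'
from seg import *; from plan import *
c=cur();print(c,uncase(c),bot.get_obs()['gripper_width'])
E
```

```text
[ 6.03643011e-01 -3.65131616e-02  4.56566040e-02  8.80974484e+01] [-0.00076069  0.05860061] 0.4536868770437714
```

send_rows:
  slide:
    - [0, 1, 4]
    - [0, 1, 8]
    - [0, 1, 13]
    - [0, 1, 18]
    - [0, 1, 23]
    - [0, 1, 28]
    - [0, 1, 32]
    - [0, 1, 32]
  roll: [0, 0, 0, 0, 0, 0, 0, 0]
  claw: [0, 0, 0, 0, 0, 0, 0, 0]

```text
t: 43.15
eef_pos: [0.6054, -0.0366, 0.0146]
tool_rot: [-0.0, 0.719, 0.695, -0.0]
contact_force: [0.4, -0.5, -2.1]
gripper_width: 0.451
grasp_force: 50.5
```

send_rows:
  slide:
    - [0, 0, 1]
    - [0, 0, 1]
    - [0, 0, 1]
    - [0, 0, 1]
    - [0, 0, 1]
    - [0, 0, 1]
    - [0, 0, 1]
    - [0, 0, 1]
  roll: [0, 0, 0, 0, 0, 0, 0, 0]
  claw: [0, 0, 0, 0.65, 0.65, 0.65, 0.65, 0.65]

```text
t: 43.82
eef_pos: [0.6057, -0.0366, 0.0144]
tool_rot: [0.0, 0.719, 0.695, 0.0]
contact_force: [-0.4, 0.4, -0.9]
gripper_width: 0.649
grasp_force: 0.0
```

send_rows:
  slide:
    - [0, 0, -15]
    - [0, 0, -35]
    - [0, 0, -60]
    - [0, 0, -90]
    - [0, 0, -110]
    - [0, 0, -130]
    - [0, 0, -130]
    - [0, 0, -130]
  roll: [0, 0, 0, 0, 0, 0, 0, 0]
  claw: [0.65, 0.65, 0.65, 0.65, 0.8, 1, 1, 1]

```text
t: 44.48
eef_pos: [0.6064, -0.0366, 0.1455]
tool_rot: [0.001, 0.719, 0.695, 0.001]
contact_force: [-0.3, 0.5, -0.2]
gripper_width: 0.998
grasp_force: 0.0
```

```bash
python3 - <<'E'
from seg import *; from plan import *
print(cur())
t=bot.read_camera('top');s=bot.read_camera('scene')
r=sil(t,W['green'],'green');print(r[0],plane('top',r[0],.015),yaw(r[1],.015))
# edges on top face
tr=[tuple(p) for p in r[1]];print(tr)
chain([(.52,.16,.14,100),(.456,.3606,.09,100),(.456,.3606,.004,100)])
E
```

```text
[ 6.06355155e-01 -3.66326065e-02  1.45514239e-01  8.80797052e+01]
[175.15083799 255.59217877] [0.45609394 0.36075612 0.015     ] (np.float32(10.07482), [39.44387435913086, 61.79816818237305])
[(np.int64(179), np.int64(244)), (np.int64(181), np.int64(246)), (np.int64(183), np.int64(257)), (np.int64(184), np.int64(264)), (np.int64(183), np.int64(265)), (np.int64(180), np.int64(266)), (np.int64(176), np.int64(267)), (np.int64(170), np.int64(267)), (np.int64(168), np.int64(259)), (np.int64(167), np.int64(250)), (np.int64(167), np.int64(246)), (np.int64(173), np.int64(244))]
from [ 6.04900e-01 -3.68000e-02  1.43400e-01  8.80843e+01]
slide [194, -91, 3] roll -12 dist 214
slide [209, -28, 50] roll 0 dist 217
slide [0, 0, 86] roll 0 dist 86
```

send_rows:
  slide:
    - [28, -13, 0]
    - [56, -26, 0]
    - [84, -39, 0]
    - [112, -52, 0]
    - [140, -66, 0]
    - [168, -79, 2]
    - [194, -91, 3]
    - [194, -91, 3]
  roll: [-2, -4, -5, -7, -9, -11, -12, -12]
  claw: [1, 1, 1, 1, 1, 1, 1, 1]

```text
t: 45.25
eef_pos: [0.5172, 0.1668, 0.1403]
tool_rot: [-0.002, 0.638, 0.77, 0.0]
contact_force: [-0.5, 0.9, 0.1]
gripper_width: 1.003
grasp_force: 0.0
```

send_rows:
  slide:
    - [30, -4, 7]
    - [60, -8, 14]
    - [90, -12, 21]
    - [120, -16, 28]
    - [150, -20, 36]
    - [180, -24, 43]
    - [209, -28, 50]
    - [209, -28, 50]
  roll: [0, 0, 0, 0, 0, 0, 0, 0]
  claw: [1, 1, 1, 1, 1, 1, 1, 1]

```text
t: 45.92
eef_pos: [0.4522, 0.3673, 0.0894]
tool_rot: [-0.003, 0.639, 0.769, -0.0]
contact_force: [-1.1, 0.6, 1.1]
gripper_width: 1.004
grasp_force: 0.0
```

send_rows:
  slide:
    - [0, 0, 14]
    - [0, 0, 28]
    - [0, 0, 42]
    - [0, 0, 54]
    - [0, 0, 60]
    - [0, 0, 60]
    - [0, 0, 60]
    - [0, 0, 60]
  roll: [0, 0, 0, 0, 0, 0, 0, 0]
  claw: [1, 1, 1, 1, 1, 1, 1, 1]

```text
t: 46.58
eef_pos: [0.4573, 0.3614, 0.0317]
tool_rot: [0.0, 0.642, 0.766, 0.0]
contact_force: [-0.7, 0.0, 0.4]
gripper_width: 1.001
grasp_force: 0.0
```

```bash
python3 - <<'E'
from seg import *; from plan import *
c=cur();print(c)
chain([(.456,.3606,.004,100)])
t=bot.read_camera('top')
h=cv2.cvtColor(t,cv2.COLOR_RGB2HSV).astype(int)
print([(x,*h[189,x].tolist()) for x in range(300,332)])
E
```

```text
[4.57337758e-01 3.61385751e-01 3.17475206e-02 1.00068774e+02]
from [4.573000e-01 3.614000e-01 3.170000e-02 1.000688e+02]
slide [-1, -1, 28] roll 0 dist 28
[(300, 20, 48, 182), (301, 19, 49, 176), (302, 19, 51, 174), (303, 19, 51, 174), (304, 18, 51, 175), (305, 19, 50, 174), (306, 19, 51, 175), (307, 19, 50, 175), (308, 19, 50, 174), (309, 19, 51, 174), (310, 19, 51, 174), (311, 19, 52, 172), (312, 19, 57, 166), (313, 30, 16, 255), (314, 15, 40, 223), (315, 13, 19, 248), (316, 14, 21, 240), (317, 13, 22, 242), (318, 13, 22, 240), (319, 13, 22, 240), (320, 14, 21, 245), (321, 15, 21, 247), (322, 14, 21, 242), (323, 14, 21, 246), (324, 15, 21, 247), (325, 14, 22, 245), (326, 13, 22, 242), (327, 13, 22, 248), (328, 24, 10, 255), (329, 20, 59, 126), (330, 21, 45, 164), (331, 21, 45, 215)]
```

send_rows:
  slide:
    - [-1, -1, 6]
    - [-1, -1, 12]
    - [-1, -1, 18]
    - [-1, -1, 24]
    - [-1, -1, 28]
    - [-1, -1, 28]
    - [-1, -1, 28]
    - [-1, -1, 28]
  roll: [0, 0, 0, 0, 0, 0, 0, 0]
  claw: [1, 1, 1, 1, 1, 1, 1, 1]

```text
t: 47.3
eef_pos: [0.4562, 0.3602, 0.0034]
tool_rot: [-0.0, 0.642, 0.767, 0.0]
contact_force: [-0.0, 0.5, -0.5]
gripper_width: 0.996
grasp_force: 0.0
```

send_rows:
  slide:
    - [0, 0, 0]
    - [0, 0, 0]
    - [0, 0, 0]
    - [0, 0, 0]
    - [0, 0, 0]
    - [0, 0, 0]
    - [0, 0, 0]
    - [0, 0, 0]
  roll: [0, 0, 0, 0, 0, 0, 0, 0]
  claw: [0, 0, 0, 0, 0, 0, 0, 0]

```text
t: 47.97
eef_pos: [0.4565, 0.3604, 0.0038]
tool_rot: [0.0, 0.642, 0.767, 0.0]
contact_force: [-0.7, -1.1, 6.6]
gripper_width: 0.695
grasp_force: 54.8
```

send_rows:
  slide:
    - [0, 0, 0]
    - [0, 0, -10]
    - [0, 0, -30]
    - [0, 0, -55]
    - [0, 0, -80]
    - [0, 0, -105]
    - [0, 0, -135]
    - [0, 0, -135]
  roll: [0, 0, 0, 0, 0, 0, 0, 0]
  claw: [0, 0, 0, 0, 0, 0, 0, 0]

```text
t: 48.63
eef_pos: [0.458, 0.3624, 0.1441]
tool_rot: [0.001, 0.642, 0.767, 0.004]
contact_force: [0.2, 0.6, -0.6]
gripper_width: 0.692
grasp_force: 54.3
```

```bash
python3 - <<'E'
from seg import *; from plan import *
o=bot.get_obs();print(cur(),o['gripper_width'])
g=case(.001,.0985)
chain([(.52,.16,.14,100),(g[0],g[1]+.01,.14,87.75),(g[0],g[1],.14,87.75),(g[0],g[1],.045,87.75)],start=(.456,.361,.139,100.07))
E
```

```text
[  0.45804969   0.36238296   0.14406568 100.0912293 ] 0.6922002101455466
from [  0.456   0.361   0.139 100.07 ]
slide [-209, 28, -1] roll 0 dist 211
slide [-160, 60, 0] roll 12 dist 171
slide [-10, 0, 0] roll 0 dist 10
slide [0, 0, 95] roll 0 dist 95
```

send_rows:
  slide:
    - [-30, 4, 0]
    - [-60, 8, 0]
    - [-90, 12, 0]
    - [-120, 16, 0]
    - [-150, 20, 0]
    - [-180, 24, 0]
    - [-209, 28, -1]
    - [-209, 28, -1]
  roll: [0, 0, 0, 0, 0, 0, 0, 0]
  claw: [0, 0, 0, 0, 0, 0, 0, 0]

```text
t: 49.3
eef_pos: [0.5219, 0.1512, 0.1384]
tool_rot: [0.001, 0.646, 0.764, -0.002]
contact_force: [0.3, -0.3, -1.4]
gripper_width: 0.689
grasp_force: 54.1
```

send_rows:
  slide:
    - [-23, 9, 0]
    - [-46, 17, 0]
    - [-69, 26, 0]
    - [-92, 35, 0]
    - [-115, 43, 0]
    - [-138, 52, 0]
    - [-160, 60, 0]
    - [-160, 60, 0]
  roll: [2, 4, 6, 8, 10, 12, 12, 12]
  claw: [0, 0, 0, 0, 0, 0, 0, 0]

```text
t: 49.97
eef_pos: [0.6094, 0.0055, 0.1387]
tool_rot: [0.001, 0.721, 0.692, -0.001]
contact_force: [-1.3, -0.5, -1.4]
gripper_width: 0.695
grasp_force: 54.1
```

send_rows:
  slide:
    - [-5, 0, 0]
    - [-10, 0, 5]
    - [-10, 0, 20]
    - [-10, 0, 40]
    - [-10, 0, 60]
    - [-10, 0, 80]
    - [-10, 0, 90]
    - [-10, 0, 90]
  roll: [0, 0, 0, 0, 0, 0, 0, 0]
  claw: [0, 0, 0, 0, 0, 0, 0, 0]

```text
t: 50.63
eef_pos: [0.6046, 0.0026, 0.0467]
tool_rot: [-0.002, 0.718, 0.696, -0.002]
contact_force: [-0.0, -0.7, -1.3]
gripper_width: 0.691
grasp_force: 54.2
```

```bash
python3 - <<'E'
from seg import *; from plan import *
c=cur();print(c,uncase(c),bot.get_obs()['gripper_width'])
E
```

```text
[6.04620411e-01 2.63796765e-03 4.67151949e-02 8.81668280e+01] [-0.00132271  0.09775883] 0.6913740575907975
```

send_rows:
  slide:
    - [0, 1, 4]
    - [0, 1, 8]
    - [0, 1, 13]
    - [0, 1, 18]
    - [0, 1, 23]
    - [0, 1, 28]
    - [0, 1, 33]
    - [0, 1, 33]
  roll: [0, 0, 0, 0, 0, 0, 0, 0]
  claw: [0, 0, 0, 0, 0, 0, 0, 0]

```text
t: 51.3
eef_pos: [0.6073, 0.002, 0.0151]
tool_rot: [-0.001, 0.719, 0.695, -0.001]
contact_force: [-0.9, 0.6, -1.6]
gripper_width: 0.692
grasp_force: 54.2
```

send_rows:
  slide:
    - [0, 0, 1]
    - [0, 0, 1]
    - [0, 0, 1]
    - [0, 0, 1]
    - [0, 0, 1]
    - [0, 0, 1]
    - [0, 0, 1]
    - [0, 0, 1]
  roll: [0, 0, 0, 0, 0, 0, 0, 0]
  claw: [0, 0, 0, 0.86, 0.86, 0.86, 0.86, 0.86]

```text
t: 51.97
eef_pos: [0.6082, 0.0021, 0.0155]
tool_rot: [0.0, 0.719, 0.695, 0.0]
contact_force: [0.2, 0.5, -0.7]
gripper_width: 0.858
grasp_force: 0.0
```

send_rows:
  slide:
    - [0, 0, -15]
    - [0, 0, -35]
    - [0, 0, -60]
    - [0, 0, -90]
    - [0, 0, -110]
    - [0, 0, -130]
    - [0, 0, -150]
    - [0, 0, -150]
  roll: [0, 0, 0, 0, 0, 0, 0, 0]
  claw: [0.86, 0.86, 0.86, 0.86, 0.86, 1, 1, 1]

```text
t: 52.63
eef_pos: [0.6106, 0.0025, 0.1698]
tool_rot: [0.002, 0.719, 0.695, 0.003]
contact_force: [1.0, 0.1, 1.3]
gripper_width: 1.001
grasp_force: 0.0
```

send_rows:
  slide:
    - [20, 0, 0]
    - [40, 0, 0]
    - [60, 0, 0]
    - [80, 0, 0]
    - [100, 0, 0]
    - [120, 0, 0]
    - [146, 0, 0]
    - [146, 0, 0]
  roll: [6, 12, 18, 24, 30, 36, 42, 45]
  claw: [1, 1, 1, 1, 1, 1, 1, 1]

```text
t: 53.3
eef_pos: [0.6118, 0.1552, 0.165]
tool_rot: [-0.002, 0.93, 0.368, 0.001]
contact_force: [-0.2, 1.7, 0.2]
gripper_width: 1.002
grasp_force: 0.0
```

send_rows:
  slide:
    - [0, 0, 0]
    - [0, 0, 0]
    - [0, 0, 0]
    - [0, 0, 0]
    - [0, 0, 0]
    - [0, 0, 0]
    - [0, 0, 0]
    - [0, 0, 0]
  roll: [6, 12, 18, 24, 30, 36, 42, 45]
  claw: [1, 1, 1, 1, 1, 1, 1, 1]

```text
t: 53.97
eef_pos: [0.6126, 0.148, 0.1647]
tool_rot: [0.0, 1.0, -0.019, -0.0]
contact_force: [-0.4, 0.1, -0.3]
gripper_width: 1.0
grasp_force: 0.0
```

```bash
python3 - <<'E'
from seg import *; from plan import *
c=cur();print(c,uncase(c))
t=bot.read_camera('top');s=bot.read_camera('scene')
cv2.imwrite('pics/t10.png',np.vstack([cv2.resize(t[140:230,200:400],None,fx=3.5,fy=3.5),cv2.resize(s[200:270,210:410],None,fx=3.5,fy=3.5)])[:,:,::-1])
g=case(0.001,.2446);chain([(g[0],g[1],.16,-2.25),(g[0],g[1],.0605,-2.25)])
E
```

```text
[ 0.61258562  0.14801752  0.16465709 -2.2096997 ] [0.00092272 0.24333511]
from [ 0.6126  0.1481  0.1647 -1.9167]
slide [0, -1, 5] roll 0 dist 5
slide [0, 0, 99] roll 0 dist 99
```

View pics/t10.png

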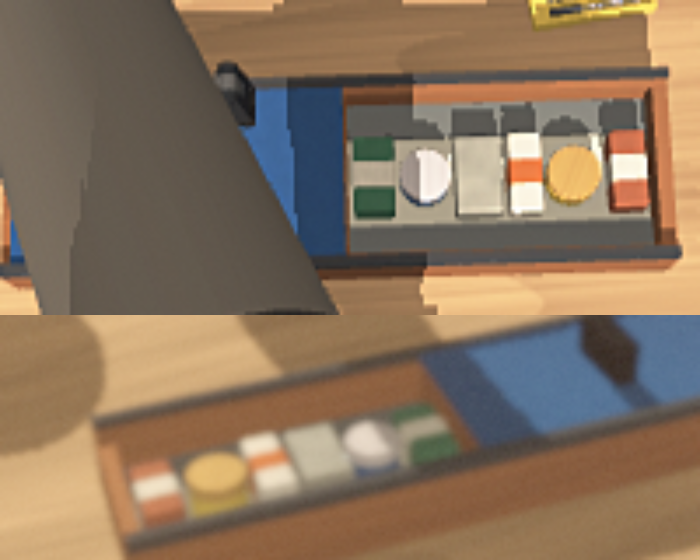

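All six supplies lie in one row in the channel, from green (373,178) through blue tin, stone, white and yellow tin to red (627,170). Bars are crosswise and tins upright. Now I shut the cover.

send_rows:
  slide:
    - [0, -1, 15]
    - [0, -1, 30]
    - [0, -1, 45]
    - [0, -1, 60]
    - [0, -1, 75]
    - [0, -1, 90]
    - [0, -1, 103]
    - [0, -1, 103]
  roll: [0, 0, 0, 0, 0, 0, 0, 0]
  claw: [1, 1, 1, 1, 1, 1, 1, 1]
  force: 60

```text
t: 54.73
eef_pos: [0.6109, 0.1484, 0.0592]
tool_rot: [0.001, 1.0, -0.016, -0.002]
contact_force: [-0.9, 0.5, -0.1]
gripper_width: 1.0
grasp_force: 0.0
```

send_rows:
  slide:
    - [0, 0, 0]
    - [0, 0, 0]
    - [0, 0, 0]
    - [0, 0, 0]
    - [0, 0, 0]
    - [0, 0, 0]
    - [0, 0, 0]
    - [0, 0, 0]
  roll: [0, 0, 0, 0, 0, 0, 0, 0]
  claw: [0, 0, 0, 0, 0, 0, 0, 0]

```text
t: 55.4
eef_pos: [0.6134, 0.1492, 0.0632]
tool_rot: [-0.0, 1.0, -0.017, 0.001]
contact_force: [-2.6, -0.4, 6.0]
gripper_width: 0.218
grasp_force: 59.7
```

send_rows:
  slide:
    - [0, 8, 0]
    - [0, 20, 0]
    - [0, 33, 0]
    - [0, 46, 0]
    - [0, 59, 0]
    - [0, 72, 0]
    - [0, 85, 0]
    - [0, 90, 0]
  roll: [0, 0, 0, 0, 0, 0, 0, 0]
  claw: [0, 0, 0, 0, 0, 0, 0, 0]

```text
t: 56.07
eef_pos: [0.6099, 0.0563, 0.0632]
tool_rot: [0.0, 1.0, -0.018, 0.0]
contact_force: [-2.2, 2.5, 8.6]
gripper_width: 0.222
grasp_force: 60.3
```

send_rows:
  slide:
    - [0, 13, 0]
    - [0, 26, 0]
    - [0, 39, 0]
    - [0, 52, 0]
    - [0, 65, 0]
    - [0, 78, 0]
    - [0, 90, 0]
    - [0, 90, 0]
  roll: [0, 0, 0, 0, 0, 0, 0, 0]
  claw: [0, 0, 0, 0, 0, 0, 0, 0]

```text
t: 56.73
eef_pos: [0.6065, -0.0353, 0.0632]
tool_rot: [0.001, 1.0, -0.019, -0.0]
contact_force: [-3.4, -2.4, 8.8]
gripper_width: 0.22
grasp_force: 60.4
```

```bash
python3 - <<'E'
from plan import *
o=bot.get_obs();c=cur();print(c,uncase(c),o['gripper_width'],o['contact_force'])
g=case(.001,0);chain([(g[0],g[1],c[2],-2.25)])
E
```

```text
[ 0.60654862 -0.03534898  0.06316388 -2.13067665] [0.00209685 0.05987805] 0.22047841106358376 [-3.41116456 -2.40511296  8.7632618 ]
from [ 0.6065 -0.0353  0.0632 -2.1307]
slide [-1, 60, 0] roll 0 dist 60
```

send_rows:
  slide:
    - [-1, 10, 0]
    - [-1, 20, 0]
    - [-1, 30, 0]
    - [-1, 40, 0]
    - [-1, 50, 0]
    - [-1, 58, 0]
    - [-1, 63, 0]
    - [-1, 67, 0]
  roll: [0, 0, 0, 0, 0, 0, 0, 0]
  claw: [0, 0, 0, 0, 0, 0, 0, 0]

```text
t: 57.4
eef_pos: [0.6043, -0.0958, 0.0631]
tool_rot: [-0.002, 1.0, -0.017, 0.001]
contact_force: [-1.2, 16.3, 9.1]
gripper_width: 0.218
grasp_force: 60.7
```

send_rows:
  slide:
    - [0, 0, 0]
    - [0, 0, 0]
    - [0, 0, 0]
    - [0, 0, 0]
    - [0, 0, 0]
    - [0, 0, 0]
    - [0, 0, 0]
    - [0, 0, 0]
  roll: [0, 0, 0, 0, 0, 0, 0, 0]
  claw: [0, 0, 0, 0, 0, 0, 0, 0]

```text
t: 58.07
eef_pos: [0.6043, -0.0956, 0.0632]
tool_rot: [-0.001, 1.0, -0.016, 0.001]
contact_force: [-1.3, 8.5, 8.0]
gripper_width: 0.225
grasp_force: 60.5
```

```bash
python3 - <<'E'
from plan import *
o=bot.get_obs();c=cur();print(c,uncase(c),o['gripper_width'],o['contact_force'])
E
```

```text
[ 0.60430183 -0.09562774  0.06315743 -1.83794159] [ 0.00222081 -0.00044079] 0.22457955439048158 [-1.29144654  8.51669225  7.98371833]
```

send_rows:
  slide:
    - [0, -2, 0]
    - [0, -4, 0]
    - [0, -4, 0]
    - [0, -4, 0]
    - [0, -4, 0]
    - [0, -4, 0]
    - [0, -4, 0]
    - [0, -4, 0]
  roll: [0, 0, 0, 0, 0, 0, 0, 0]
  claw: [0, 0, 0, 1, 1, 1, 1, 1]

```text
t: 58.73
eef_pos: [0.6035, -0.0941, 0.062]
tool_rot: [0.0, 1.0, -0.017, -0.0]
contact_force: [0.1, 0.5, -0.2]
gripper_width: 0.914
grasp_force: 0.0
```

send_rows:
  slide:
    - [0, 0, -15]
    - [0, 0, -35]
    - [0, 0, -60]
    - [0, 0, -90]
    - [0, 0, -110]
    - [0, 0, -130]
    - [0, 0, -150]
    - [0, 0, -150]
  roll: [0, 0, 0, 0, 0, 0, 0, 0]
  claw: [1, 1, 1, 1, 1, 1, 1, 1]

```text
t: 59.4
eef_pos: [0.6061, -0.094, 0.2167]
tool_rot: [0.0, 1.0, -0.017, 0.003]
contact_force: [1.3, 0.2, 0.3]
gripper_width: 1.0
grasp_force: 0.0
```

send_rows:
  slide:
    - [-10, 30, 0]
    - [-20, 60, 0]
    - [-30, 90, 0]
    - [-40, 120, 0]
    - [-50, 150, 0]
    - [-60, 180, 0]
    - [-70, 210, 0]
    - [-70, 210, 0]
  roll: [0, 0, 0, 0, 0, 0, 0, 0]
  claw: [1, 1, 1, 1, 1, 1, 1, 1]

```text
t: 60.07
eef_pos: [0.5225, -0.3094, 0.2115]
tool_rot: [0.002, 1.0, -0.022, -0.001]
contact_force: [-0.8, -0.0, 0.2]
gripper_width: 0.998
grasp_force: 0.0
```

```bash
python3 - <<'E'
from plan import *
t=bot.read_camera('top');s=bot.read_camera('scene')
cv2.imwrite('pics/t11.png',np.vstack([cv2.resize(t[100:320,140:460],None,fx=1.8,fy=1.8),cv2.resize(s[190:300,130:450],None,fx=1.8,fy=1.8)])[:,:,::-1])
E
```

```text
(no output)
```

View pics/t11.png

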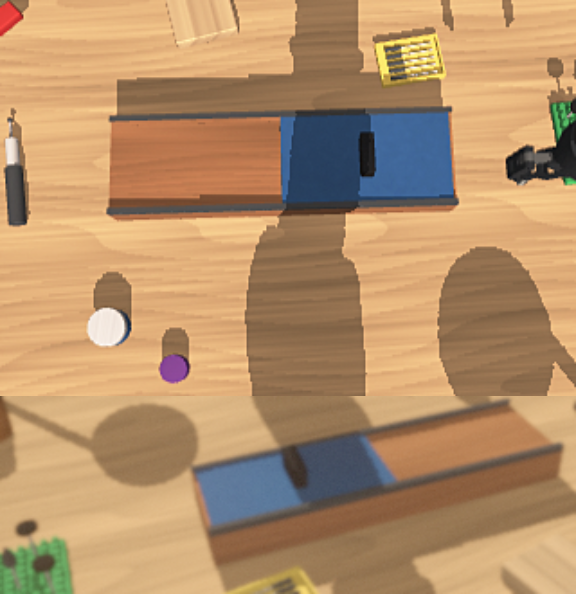

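The cover is fully shut over the compartment, with its edge at crop (455,160). The supplies are gone from the bench, the bystanders have not moved, and the gripper is clear of everything.

```bash
python3 -c "
from station import bot
print(bot.hand_in())"
```

```text
the job is handed in; nothing more can be done
None
```

I packed all six supplies in one row in the channel, shut the cover and let go of it, and handed the job in at about 60 s; the hand-in gave no verdict.

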